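# Clamp a tool handle in the marking jig

## Robot

A 6-joint arm with a two-finger parallel gripper is mounted at the origin on the work surface. World frame = base frame: x ahead of the robot, y to its left, z up, the work surface at z = 0. Lengths are in m, angles in rad, forces in N, time in s.
With the tool pointing down it reaches from about 0.3 to 0.775 m from the base axis. Payload 14.6 kg.
Tool frame: the origin (TCP) lies midway between the tips of the shut fingers; the grasp point (between the pads) lies 19 mm behind it (ctrl.tcp_to_grasp is the distance from the TCP to the grasp point, in m); x points along the fingers, y is the direction in which the jaws open and shut, and the axes are right-handed (so a half turn about x gives the same grasp; the last joint's range is limited). The gripper opens to 94 mm and grips with 3 to 60 N. Pads are 16 mm wide; open, the fingers measure 119 mm over their backs; the gripper's body (75 mm by 177 mm) begins 78 mm behind the grasp point.
Start: joints at [-1.392, 0.3, 1.521, -0, 1.321, -0.067], TCP at [0.134, -0.533, 0.205] pointing down, gripper open.
Joint ranges: [-3.03, 3.03], [-0.79, 2.21], [0.23, 2.52], [-1.04, 4.18], [0, 3.07], [-2.55, 2.55]. Speed limits (rad/s): [2.22, 2.22, 2.57, 3.14, 3.14, 3.14].

## Interface

Orientations are given as [roll, pitch, yaw] about the fixed x, y, z axes, in that order (R = Rz(yaw) Ry(pitch) Rx(roll)).
In Python, from station import ctrl gives the robot as it stands.
- The arm moves only by the tool jog_arm, never from a script. Its argument "rows" is one flat list of numbers, 7 for each row, row after row: the shift along the world's x, y, z in m, then the turn, a rotation vector about the world's x, y, z in degrees, then the closure, from 0 (fully open) to 1 (shut). A call has 1 to 8 rows; each row shifts and turns the commanded pose from where the row before left it; what a row does not reach is not made up. A row lasts 1/12 s, in which the tool goes at most 41.7 mm and 7.16 degrees, less where a joint would pass 70% of its speed; a pose out of reach is approached as far as the arm can. A call with a gripper value outside its range is refused whole. The fingers move at their own pace and stop on an object; "squeeze" is the grip in N (left out, the last holds). Time passes only in rows, so rows that do not move let the fingers close. It gives the time, the measured TCP pose, the force and the opening at its end, in the units of the state.
- ctrl.get_obs(): the state, without advancing time (a new reading comes with each control period).
- ctrl.camera(name): name is "scene" or "top"; returns (picture, depth): 400x640x3 uint8, red, green, blue; 400x640 float32, m along the optical axis (not along the pixel's ray), 0 where there is no reading.
- ctrl.camera_model(name): a dict with "K" (3x3 intrinsics, pixels), "extrinsics" (4x4, takes a point from camera to world coordinates). Camera axes: x right, y down, z forward; pixel columns grow to the right and rows downward; lengths in m; the calibration is good to about 2 mm. A picture is of the moment at which its call begins. camera_model takes no time and is no camera call.
- ctrl.hand_in(): hands the job in, once; it reports no verdict.
The state is a dict: "time_s": time; "qpos": joint angles; "joint_vel": joint speeds; "tau": joint torques, N m; "ee_pos": TCP position; "eef_rot": TCP orientation; "force": force on the tool from outside, world axes, zero at the start; "moment": the same for the moment, N m; "grip_width": finger opening in m.
Only numpy, scipy, OpenCV 4.12 (cv2) and the standard library are available. Lean on these libraries where they do the work, as an engineer would, in place of code of your own. Each camera call takes 0.05 s, during which the arm holds its last target.

## Task

Clamp the long beech tool handle in the marking jig: lift the jig's sprung clamp bar by its knob, turn it aside and let it rest there, then lay the handle in the two forks, ferrule towards the end stop, and slide it gently along until it butts against the stop with the stop's pin pushed right in. Then lift the bar again, turn it back squarely across the handle and lower it gently onto it, without letting it snap down. Press and knock nothing hard, and leave the other things on the bench where they are.

Things in the scene. Friction and masses are not known exactly. Their poses are not given: they have to be found in the camera images.
- jig: Marking jig screwed to the bench: grey base plate 140 x 250 x 12 mm with two aluminium forks, a bar post and a dark steel end stop. Origin on the bench under the handle's seat; z up, y along the seat towards the end stop, x across it towards the post (14 mm thick, at x = 62, y = -30 mm, top at z = 130 mm). A seated handle's axis is at x = 0, z = 70 mm.
- tall_fork (a point): Fork 16 mm thick at the jig's y = -55 mm, V-bottomed (45 degree flanks), 48 mm wide between upright sides 10 mm thick that rise to z = 94 mm in the jig. Point at the height of a seated handle's axis (z = 70 mm), jig axes.
- low_fork (a point): The same at y = +48 mm, its sides only up to z = 72 mm. Point on the seated handle's axis, jig axes. Beyond it stands the end stop: rigid block 44 mm wide, 80 mm high, its face square to y. The face was last set somewhere between the jig's y = 80 and 110 mm; where is not measured: feel for it.
- clamp_bar: Steel clamp bar, 14 mm wide, 10 mm thick, on the post. Origin on the post's axis at the bar's underside (z = 82 mm in the jig when fully down); the bar runs 118 mm along its own -x. Down, it lies low between the tall fork's sides and the other fork, and has to be lifted more than 12 mm (20 or more is comfortable) to pass over the tall fork's sides.
- bar_lift (a joint): Height of the bar above its lowest position, m, 0 to 0.030. A spring pulls it down: with the bar's weight about 7 N at the bottom and 12 N at the top, and it is damped (30 N per m/s). On a seated handle it comes to rest at about 0.005. Let go anywhere else it drops to 0.
- bar_turn (a joint): Turn of the bar about the upright post, rad, 0 to 1.9, slightly stiff. 0: across the handle's seat, pointing to the jig's -x; it grows anticlockwise seen from above, and at 1.57 the bar points to the jig's -y, clear of the seat. It stays where it is left.
- knob (a point): Middle of the round black knob on the bar's free end: upright stem 18 mm thick and 46 mm tall standing on the bar's top, with a 24 mm cap 5 mm thick above it. This point is on the stem's axis, 24 mm above the bar's top and 107 mm from the post's axis.
- handle_mid (a point): Long handle, on its axis at mid-length. Round beech grip 34 mm thick, 145 mm long, then a steel ferrule 24 mm thick, 25 mm long (170 mm in all, about 0.25 kg). Its y axis runs along it towards the ferrule. It starts level in a low wooden rest, axis 48 mm above the bench; the rest's notched cheeks (12 mm thick, 42 mm high) stand 50 mm either side of the rest's middle, with free space between.
- handle: The same handle (same origin and axes).
- ferrule_end (a point): Centre of the ferrule's flat end face, 85 mm along the handle's y from its middle.
- stop_pin (a joint): Pin 8 mm thick in the stop's face, on the handle's axis: how far it is pushed in, m. 0 standing out 5 mm, 0.005 flush with the stop's face. Very light spring (under 0.6 N): it cannot push the handle back.
- short_handle_mid (a point): Bystander: short beech handle with ferrule, 34 mm thick, 100 mm long, lying.
- screwdriver_mid (a point): Bystander: screwdriver, lying.
- wrench_mid (a point): Bystander: wrench, lying.
- tin_mid (a point): Bystander: tin, 68 mm thick, 85 mm high.
- carton_mid (a point): Bystander: carton, 90 x 120 x 60 mm.
- jar_mid (a point): Bystander: jar, 60 mm thick, 80 mm high.
- hammer_mid (a point): Bystander: hammer, lying.
There are look-alikes about, which are no part of the job. What is shaped like the handle but pink or purple is not meant.

How it is judged:
On the way, in this order (a step that is already met when the one before it is completed fails the run):
1. the bar is turned aside, clear of the seat, and let go (value of joint bar_turn above 1.25 rad and contact force between the fingers and clamp_bar below 0.1 N), for 0.2 s.
2. the handle lies in the forks, ferrule against the stop, let go, with the bar still aside (x of handle_mid in the frame of jig between -0.004 and 0.004 m and z of handle_mid in the frame of jig between 0.066 and 0.074 m and angle between the y axis of handle and the y axis of jig, either way round below 0.06 rad and y of ferrule_end in the frame of jig above 0.07 m and value of joint stop_pin above 0.003 m and value of joint bar_turn above 1 rad and contact force between the fingers and handle below 0.1 N), for 0.2 s.
At the end, for the whole second after the job is handed in: The handle lies at rest in both forks (axis within 4 mm sideways and in height, within 0.06 rad), ferrule at the stop with the pin pushed in more than 3 of its 5 mm; the bar lies down on the handle (lift under 8 mm, pressing with more than 2 N), turned back to within 0.13 rad of square (x of handle_mid in the frame of jig between -0.004 and 0.004 m and z of handle_mid in the frame of jig between 0.066 and 0.074 m and angle between the y axis of handle and the y axis of jig, either way round below 0.06 rad and y of ferrule_end in the frame of jig above 0.07 m and value of joint stop_pin above 0.003 m and value of joint bar_turn below 0.13 rad and value of joint bar_lift below 0.008 m and contact force between clamp_bar and handle above 2 N and linear speed of handle below 0.01 m/s); the robot touches nothing.
It fails at once if the bar, over the handle in the jig, snaps down faster than 0.2 m/s (velocity of joint bar_lift below -0.2 m/s and value of joint bar_turn below 0.6 rad and distance between handle_mid and low_fork below 0.1 m).
It fails at once if the bar presses or knocks on the handle with more than 25 N (contact force between clamp_bar and handle above 25 N).
It fails at once if the handle, not yet under the bar, is pushed hard against the stop: pin fully in and more than 22 N between handle and jig (contact force between handle and jig above 22 N and value of joint stop_pin above 0.0045 m and contact force between clamp_bar and handle below 0.5 N).
It fails at once if the handle, not yet under the bar, is pressed or knocked against the jig (forks or stop) with more than 30 N (contact force between handle and jig above 30 N and contact force between clamp_bar and handle below 0.5 N).
It fails at once if a bystander is moved by more than 30 mm (distance of any of short_handle_mid, screwdriver_mid, wrench_mid, tin_mid, carton_mid, jar_mid, hammer_mid from where it was at the start of the episode above 0.03 m).
It also fails if it takes over 72 s, if anything falls off the work surface, if the arm or the gripper's body presses on something with over 40 N, if the wrist force passes 120 N, or if a joint passes its speed limit or range.

## Working session

There is one attempt and no reset: what is moved stays moved. The work goes in short steps, Python scripts to look and compute and a tool call to move; the robot and the scene stay as the last step left them, time stands still between calls to the robot, and variables do not carry over. Pictures are saved under pics/ and viewed, and the job is handed in when it is done.

Besides the shell and the picture viewer there is one more tool, called after ">>>" by a JSON object that holds its "fn" and its "kwargs", one argument or row to a line. jog_arm: Moves the arm, as the interface text tells. Its arguments: {"type":"object","properties":{"rows":{"type":"array"},"squeeze":{"type":"number"}},"required":["rows"]}

```bash
ls; mkdir -p pics; python3 - <<'E'
from station import ctrl
import cv2,numpy as np
print(ctrl.get_obs())
for n in("scene","top"):
    p,d=ctrl.camera(n); cv2.imwrite(f"pics/{n}0.png",p[:,:,::-1]); np.save(f"{n}0.npy",d); np.save(f"{n}0rgb.npy",p)
    m=ctrl.camera_model(n);print(n,m)
E
```

```text
pics
{'time_s': 0.0, 'qpos': array([-1.39157512e+00,  3.00479275e-01,  1.52157842e+00, -5.57574624e-06,
        1.32072392e+00, -6.66217026e-02]), 'joint_vel': array([-0.00030037,  0.0014966 ,  0.00056597,  0.00075258,  0.00018514,
       -0.00134512]), 'tau': array([ 3.81211576e-03, -5.31806195e+01, -3.52744603e+01,  7.08305812e-02,
        2.43988994e-02, -7.65982963e-05]), 'ee_pos': array([ 0.13379183, -0.53320184,  0.20488298]), 'eef_rot': array([-1.63287572,  1.56960735,  1.75456122]), 'force': array([ 0.76333239, -1.18569745, -0.23739205]), 'moment': array([ 0.00159767, -0.0503985 , -0.02439157]), 'grip_width': 0.09439517428198682}
scene {'K': array([[463.49915385,   0.        , 314.15454172],
       [  0.        , 463.49915385, 199.04452827],
       [  0.        ,   0.        ,   1.        ]]), 'extrinsics': array([[-0.55048859,  0.70989908, -0.43932404,  1.19745332],
       [ 0.83483695,  0.47004997, -0.2865315 ,  0.50639515],
       [ 0.0030958 , -0.52449626, -0.85140712,  1.41067218],
       [ 0.        ,  0.        ,  0.        ,  1.        ]])}
top {'K': array([[466.47676084,   0.        , 321.36877637],
       [  0.        , 466.47676084, 198.02839336],
       [  0.        ,   0.        ,   1.        ]]), 'extrinsics': array([[ 0.02087689, -0.99775786,  0.06358773,  0.44245808],
       [-0.99976309, -0.02044252,  0.00747413,  0.08138059],
       [-0.00615748, -0.0637287 , -0.99794826,  1.61382439],
       [ 0.        ,  0.        ,  0.        ,  1.        ]])}
```

View pics/scene0.png

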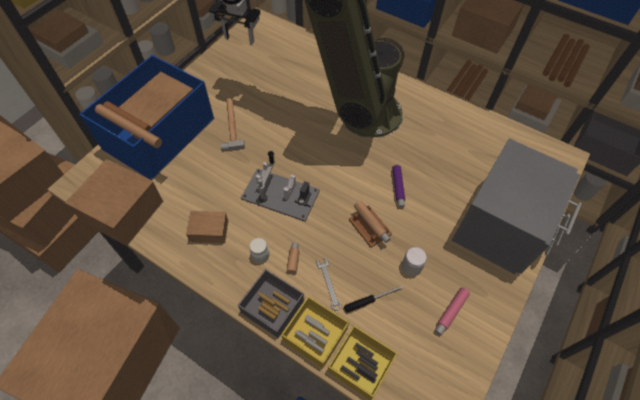

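View pics/top0.png

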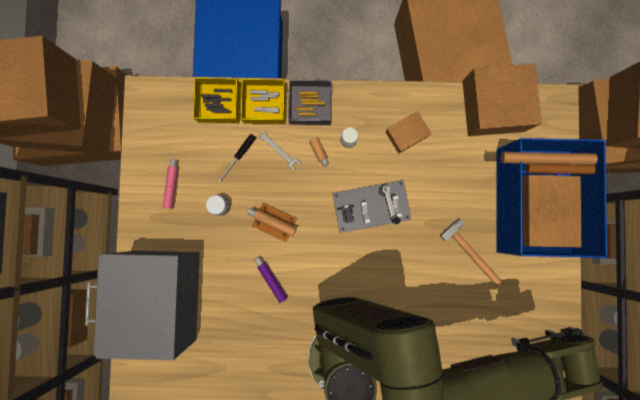

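Scene picture: jig at (281,195), beech handle in its rest at (372,222); top picture: jig at (371,206), handle at (271,221) with the ferrule end at (250,212). The pink (171,183) and purple (270,279) look-alikes are excluded by colour. The short handle (319,151) is not in a rest, and the beech rods in the blue box are off the bench. I'll confirm in an enlarged crop.

```bash
cat > h.py <<'E'
from station import ctrl
import cv2,numpy as np
def pts(n,d):
    m=ctrl.camera_model(n);K=m["K"];E=m["extrinsics"]
    v,u=np.mgrid[0:400,0:640]
    P=np.stack([(u-K[0,2])/K[0,0]*d,(v-K[1,2])/K[1,1]*d,d],-1)
    return P@E[:3,:3].T+E[:3,3]
def proj(n,X):
    m=ctrl.camera_model(n);K=m["K"];E=m["extrinsics"]
    c=(np.atleast_2d(X)-E[:3,3])@E[:3,:3]; c=c@K.T
    return c[:,:2]/c[:,2:]
E
python3 - <<'E'
from h import *
p=np.load("top0rgb.npy");d=np.load("top0.npy")
c=cv2.resize(p[165:255,230:425],None,fx=4,fy=4,interpolation=cv2.INTER_CUBIC);cv2.imwrite("pics/c1.png",c[:,:,::-1])
p2=np.load("scene0rgb.npy")
c=cv2.resize(p2[140:260,230:410],None,fx=4,fy=4,interpolation=cv2.INTER_CUBIC);cv2.imwrite("pics/c2.png",c[:,:,::-1])
P=pts("top",d);Q=pts("scene",np.load("scene0.npy"))
for n,X,(r0,r1,c0,c1) in(("top",P,(195,245,245,300)),("sc",Q,(195,245,345,395))):
    x=X[r0:r1,c0:c1].reshape(-1,3)
    print(n,np.percentile(x[:,2],[1,5,50,95,99]))
    for zl in(0.053,):
        h=x[x[:,2]>zl]; m=h.mean(0); w,v=np.linalg.eigh(np.cov(h[:,:2].T)); a=v[:,1]
        t=(h[:,:2]-m[:2])@a; print(len(h),m,a,t.min(),t.max(),m[:2]+a*(t.min()+t.max())/2)
E
```

```text
top [-0.00797892 -0.00503003  0.00365744  0.06438011  0.06909645]
460 [0.45732668 0.2502849  0.09218207] [0.33257875 0.94307549] -0.1642344971772106 0.09280272040656075 [0.44544834 0.21660212]
sc [-0.00860887 -0.00590545  0.00188683  0.06253447  0.06787485]
395 [0.49417193 0.2665506  0.11834854] [-0.9319231  -0.36265595] -0.7423852184469183 0.10011851333028088 [0.79344352 0.38301153]
```

View pics/c1.png

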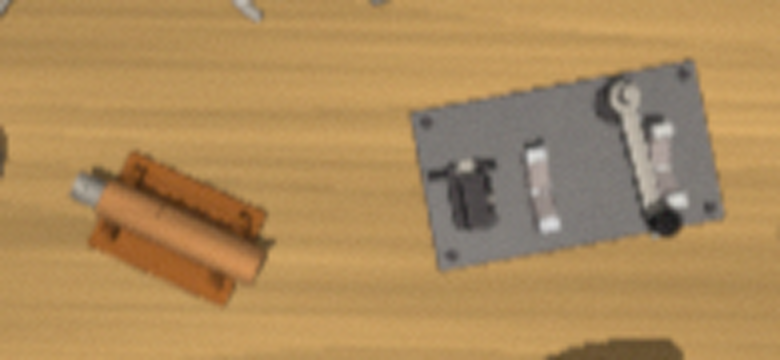

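View pics/c2.png

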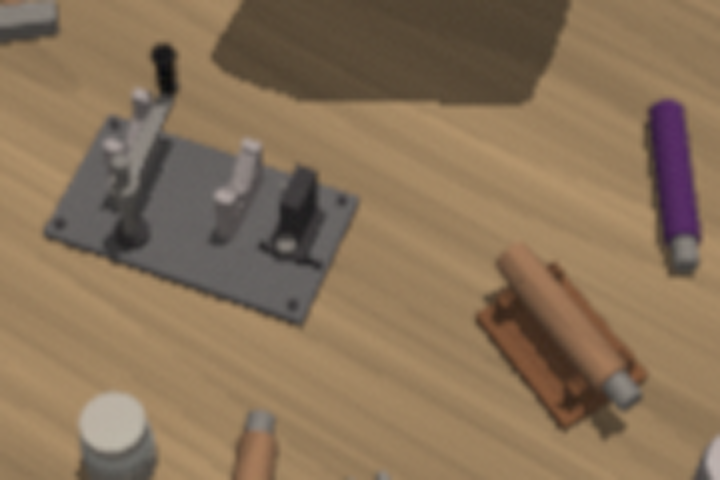

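The crop confirms it: the uncoloured wooden handle with the grey ferrule, lying in the low wooden rest, is the one meant. The jig is seen with the bar across. Next I'll enlarge the jig to fit its pose.

```bash
python3 - <<'E'
from h import *
p=np.load("top0rgb.npy");p2=np.load("scene0rgb.npy")
c=cv2.resize(p[175:235,328:416],None,fx=8,fy=8,interpolation=cv2.INTER_CUBIC);c=cv2.convertScaleAbs(c,alpha=1.5);cv2.imwrite("pics/c3.png",c[:,:,::-1])
c=cv2.resize(p2[145:222,238:325],None,fx=8,fy=8,interpolation=cv2.INTER_CUBIC)[:600];c=cv2.convertScaleAbs(c,alpha=1.5);cv2.imwrite("pics/c4.png",c[:,:,::-1])
E
```

```text
(no output)
```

View pics/c3.png

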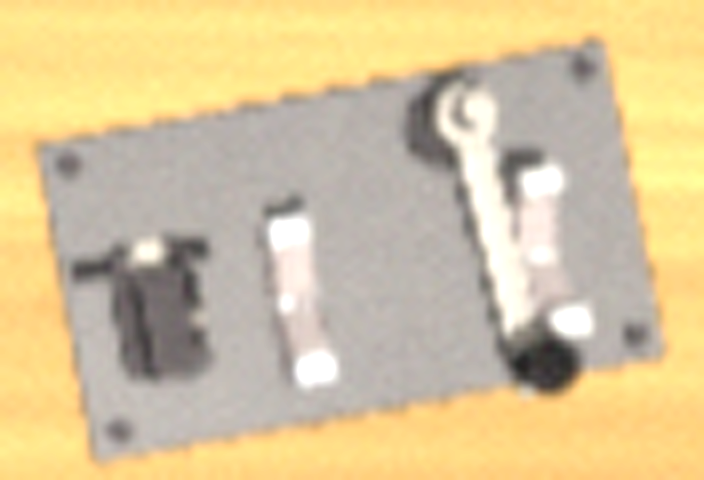

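View pics/c4.png

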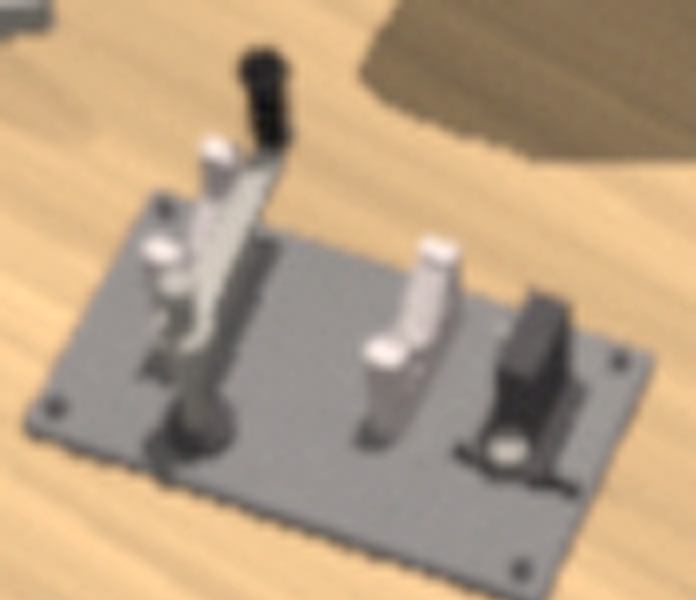

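```bash
cat > fit.py <<'E'
from h import *
from scipy.optimize import least_squares
def s(o,u): return np.array(o)+(np.array(u)+.5)/8-.5
T=(328,175);S=(238,145)
F=[("top",T,(290,231),(.029,.048,.072)),("top",T,(317,367),(-.029,.048,.072)),("top",T,(542,181),(.029,-.055,.094)),("top",T,(572,320),(-.029,-.055,.094)),
("top",T,(470,108),(.062,-.030,.13)),("top",T,(548,362),(-.045,-.030,.143)),
("scene",S,(440,248),(-.029,.048,.072)),("scene",S,(387,350),(.029,.048,.072)),("scene",S,(219,150),(-.029,-.055,.094)),("scene",S,(163,250),(.029,-.055,.094)),("scene",S,(264,62),(-.045,-.030,.143))]
C=[("top",T,(40,148),(1,1)),("top",T,(602,40),(1,-1)),("top",T,(662,355),(-1,-1)),("top",T,(98,460),(-1,1)),
("scene",S,(165,195),(-1,-1)),("scene",S,(30,430),(1,-1)),("scene",S,(650,355),(-1,1)),("scene",S,(545,600),(1,1))]
def W(q,l):
    c,s_=np.cos(q[2]),np.sin(q[2]); l=np.atleast_2d(l)
    return np.c_[q[0]+c*l[:,0]-s_*l[:,1],q[1]+s_*l[:,0]+c*l[:,1],l[:,2]]
def res(q):
    r=[proj(n,W(q,l))[0]-s(o,u) for n,o,u,l in F]
    r+=[proj(n,W(q,(q[3]+.07*a,q[4]+.125*b,.012)))[0]-s(o,u) for n,o,u,(a,b) in C]
    return np.array(r)
if __name__=="__main__":
    r=least_squares(lambda q:res(q).ravel(),[.45,.0,.17,0,0],loss="soft_l1",x_scale=[.01,.01,.1,.01,.01])
    print(r.x); print(res(r.x).round(2))
    q=r.x
    for k,l in dict(post=(.062,-.03,.13),knob=(-.045,-.03,.116),low=(0,.048,.07),tall=(0,-.055,.07),asideknob=(.062,-.137,.116)).items(): print(k,W(q,l).round(4))
    # handle
    for n in("top","scene"):
        p=np.load(n+"0rgb.npy");X=pts(n,np.load(n+"0.npy"))
        d=np.hypot(X[...,0]-.445,X[...,1]-.2166 if 1 else 0)
        h=X[(d<.14)&(X[...,2]>.052)&(X[...,2]<.075)]
        m=np.median(h,0); w,v=np.linalg.eigh(np.cov(h[:,:2].T)); a=v[:,1];a*=np.sign(a[1]); t=(h[:,:2]-m[:2])@a
        print(n,len(h),m,a,np.percentile(t,[0,2,98,100]),m[:2]+a*(t.min()+t.max())/2, np.degrees(np.arctan2(a[1],a[0])))
E
python3 fit.py
```

```text
[ 0.50723836 -0.10159905  0.21389931  0.01876815  0.02002614]
[[ 0.22  0.08]
 [ 0.32  0.31]
 [ 0.26 -0.08]
 [ 0.11  0.  ]
 [ 1.21 -0.32]
 [-1.15  0.83]
 [-0.27  0.1 ]
 [-0.12  0.32]
 [-0.06 -0.01]
 [-0.02  0.23]
 [ 1.67  1.14]
 [-1.09 -0.24]
 [-0.15 -0.65]
 [ 0.64 -0.13]
 [-0.44  0.78]
 [-1.23 -1.07]
 [-0.97 -0.43]
 [ 1.4  -0.48]
 [ 0.14  0.67]]
post [[ 0.5742 -0.1178  0.13  ]]
knob [[ 0.4696 -0.1405  0.116 ]]
low [[ 0.497  -0.0547  0.07  ]]
tall [[ 0.5189 -0.1553  0.07  ]]
asideknob [[ 0.5969 -0.2223  0.116 ]]
top 463 [0.45759359 0.2522558  0.06151673] [0.3973402  0.91767138] [-0.07812617 -0.07468116  0.08534397  0.090788  ] [0.46010912 0.2580655 ] 66.58799329123582
scene 395 [0.46267199 0.25660813 0.05987647] [0.39036881 0.92065856] [-0.08314556 -0.0792511   0.08375498  0.0872761 ] [0.4634782  0.25850953] 67.02255010814186
```

```bash
python3 - <<'E'
from fit import *
def go(idx,free=5,n=None):
    f=lambda q:res(np.r_[q,np.zeros(5-len(q))])[idx].ravel()
    r=least_squares(f,[.45,.0,.17,0,0][:free],x_scale=.01);print(r.x.round(4),np.abs(r.fun).max().round(2),r.cost.round(2))
fk=[0,1,2,3,6,7,8,9]
go(fk,3);go([0,1,2,3],3);go([6,7,8,9],3);go(fk+[4],3)
go(list(range(11,19)));go(list(range(11,15)),);go(list(range(15,19)))
q=[.5072,-.1016,.2]
p=np.load("top0rgb.npy")
# plate segmentation
hsv=cv2.cvtColor(p,cv2.COLOR_RGB2HSV)
m=((hsv[...,1]<70)).astype(np.uint8); m[:175]=0;m[235:]=0;m[:,:328]=0;m[:,416:]=0
m=cv2.morphologyEx(m,cv2.MORPH_CLOSE,np.ones((5,5)))
cs,_=cv2.findContours(m,0,2);c=max(cs,key=cv2.contourArea);print(cv2.minAreaRect(c),cv2.contourArea(c))
b=cv2.boxPoints(cv2.minAreaRect(c));print(b)
def unp(u,z):
    M=ctrl.camera_model("top");K=M["K"];E=M["extrinsics"];r=E[:3,:3]@np.linalg.inv(K)@np.r_[u,1];return E[:3,3]+r*(z-E[2,3])/r[2]
w=np.array([unp(x,.012) for x in b]);print(w.round(4));
for i in range(4): e=w[(i+1)%4]-w[i];print(np.hypot(*e[:2]),np.degrees(np.arctan2(e[1],e[0])))
E
```

```text
[ 0.5071 -0.1011  0.2117] 0.37 0.22
[ 0.5075 -0.1008  0.2087] 0.16 0.04
[ 0.5065 -0.1017  0.2157] 0.16 0.05
[ 0.507  -0.1008  0.219 ] 0.84 0.72Traceback (most recent call last):
  File "<stdin>", line 7, in <module>
  File "<stdin>", line 4, in go
    return func(*args, **kwargs)
    result = trf(vector_fun.fun, vector_fun.jac, x0, f0, J0, lb, ub, ftol, xtol,
                 gtol, max_nfev, x_scale, loss_function, tr_solver,
                 tr_options.copy(), verbose, callback=callback_wrapped)
    return trf_no_bounds(
        fun, jac, x0, f0, J0, ftol, xtol, gtol, max_nfev, x_scale,
        loss_function, tr_solver, tr_options, verbose, callback=callback)
    f_new = fun(x_new)
    self._update_fun()
    ~~~~~~~~~~~~~~~~^^
    self.f = self.fun_wrapped(xp_copy(self.x))
             ~~~~~~~~~~~~~~~~^^^^^^^^^^^^^^^^^
    return np.atleast_1d(self.fun(x))
                         ~~~~~~~~^^^
    return self.f(x, *self.args, **self.kwargs)
           ~~~~~~^^^^^^^^^^^^^^^^^^^^^^^^^^^^^^
  File "<stdin>", line 3, in <lambda>
  File "fit.py", line 15, in res
    r+=[proj(n,W(q,(q[3]+.07*a,q[4]+.125*b,.012)))[0]-s(o,u) for n,o,u,(a,b) in C]
        ~~~~^^^^^^^^^^^^^^^^^^^^^^^^^^^^^^^^^^^^^^
  File "h.py", line 9, in proj
    m=ctrl.camera_model(n);K=m["K"];E=m["extrinsics"]
ValueError: time passes only in moves, steps and waits
```

```bash
cat > h.py <<'E'
from station import ctrl
import cv2,numpy as np
CM={}
def cm(n):
    if n not in CM: CM[n]=ctrl.camera_model(n)
    return CM[n]
def pts(n,d):
    m=cm(n);K=m["K"];E=m["extrinsics"]
    v,u=np.mgrid[0:400,0:640]
    P=np.stack([(u-K[0,2])/K[0,0]*d,(v-K[1,2])/K[1,1]*d,d],-1)
    return P@E[:3,:3].T+E[:3,3]
def proj(n,X):
    m=cm(n);K=m["K"];E=m["extrinsics"]
    c=(np.atleast_2d(X)-E[:3,3])@E[:3,:3]; c=c@K.T
    return c[:,:2]/c[:,2:]
def unp(n,u,z):
    m=cm(n);K=m["K"];E=m["extrinsics"];r=E[:3,:3]@np.linalg.inv(K)@np.r_[u,1];return E[:3,3]+r*(z-E[2,3])/r[2]
E
python3 - <<'E'
from fit import *
q=[.5071,-.1011,.2117]
cc,ss=np.cos(q[2]),np.sin(q[2])
def loc(X): d=X[:2]-q[:2]; return np.r_[cc*d[0]+ss*d[1],-ss*d[0]+cc*d[1]].round(4)
for n,o,u,l in F: print(n,l,"seen at",loc(unp(n,s(o,u),l[2])))
for n,o,u,l in C: print(n,l,"seen at",loc(unp(n,s(o,u),.012)))
E
```

```text
top (0.029, 0.048, 0.072) seen at [0.0293 0.0482]
top (-0.029, 0.048, 0.072) seen at [-0.0279  0.0482]
top (0.029, -0.055, 0.094) seen at [ 0.0291 -0.0546]
top (-0.029, -0.055, 0.094) seen at [-0.0288 -0.0552]
top (0.062, -0.03, 0.13) seen at [ 0.0618 -0.0264]
top (-0.045, -0.03, 0.143) seen at [-0.043  -0.0347]
scene (-0.029, 0.048, 0.072) seen at [-0.0298  0.0481]
scene (0.029, 0.048, 0.072) seen at [0.0276 0.0474]
scene (-0.029, -0.055, 0.094) seen at [-0.0289 -0.0554]
scene (0.029, -0.055, 0.094) seen at [ 0.0283 -0.0558]
scene (-0.045, -0.03, 0.143) seen at [-0.0473 -0.0379]
top (1, 1) seen at [0.0869 0.1412]
top (1, -1) seen at [ 0.0867 -0.1054]
top (-1, -1) seen at [-0.051  -0.1034]
top (-1, 1) seen at [-0.0492  0.1424]
scene (-1, -1) seen at [-0.0482 -0.0993]
scene (1, -1) seen at [ 0.0894 -0.1013]
scene (-1, 1) seen at [-0.0478  0.1404]
scene (1, 1) seen at [0.0862 0.1433]
```

```bash
cat >> h.py <<'E'
from scipy.spatial.transform import Rotation as R
Q=[.5071,-.1011,.2117]
def J(l):
    c,s=np.cos(Q[2]),np.sin(Q[2]);l=np.array(l,float)
    return np.r_[Q[0]+c*l[0]-s*l[1],Q[1]+s*l[0]+c*l[1],l[2]].round(4)
def inJ(X):
    c,s=np.cos(Q[2]),np.sin(Q[2]);d=np.array(X)-[Q[0],Q[1],0]
    return np.r_[c*d[0]+s*d[1],-s*d[0]+c*d[1],d[2]].round(4)
def st(o=None):
    o=o or ctrl.get_obs(); M=R.from_euler("xyz",o["eef_rot"]).as_matrix()
    print("t",round(o["time_s"],2),"tcp",o["ee_pos"].round(4),"jig",inJ(o["ee_pos"]),"jaw yaw",np.degrees(np.arctan2(M[1,1],M[0,1])).round(2),"xaxis",M[:,0].round(3),"q",o["qpos"].round(3),"F",o["force"].round(1),"w",round(o["grip_width"],4))
E
python3 - <<'E'
from h import *
st()
print("knob",J((-.0447,-.036,.116)), "pivot",J((.062,-.03,.1)))
for t in (1.45,1.5): 
  a=np.array([-.107*np.cos(t),-.107*np.sin(t)]);print(J((.062+a[0],-.03+a[1],.116)))
E
```

```text
t 0.1 tcp [ 0.1338 -0.5332  0.2049] jig [-0.4558 -0.344   0.2049] jaw yaw -75.92 xaxis [-0.     0.001 -1.   ] q [-1.392  0.3    1.522 -0.     1.321 -0.067] F [0.8 0.2 0.4] w 0.0938
knob [ 0.471  -0.1457  0.116 ] pivot [ 0.574  -0.1174  0.1   ]
[ 0.5837 -0.224   0.116 ]
[ 0.589  -0.2233  0.116 ]
```

>>> {"fn": "jog_arm", "kwargs": {
  "rows": [0.026,0.03,0,0,0,0,0,0.026,0.03,0,0,0,0,0,0.026,0.03,0,0,0,0,0,0.026,0.03,0,0,0,0,0,0.026,0.03,0,0,0,0,0,0.026,0.03,0,0,0,0,0,0.026,0.03,0,0,0,0,0,0.026,0.03,0,0,0,0,0],
  "squeeze": 40
}}

```text
time_s: 0.77
ee_pos: [0.3426, -0.2917, 0.2054]
eef_rot: [-1.016, 1.571, 2.371]
force: [0.1, -1.1, -0.7]
grip_width: 0.0938
```

```bash
python3 -c "
from h import *;st()"
```

```text
t 0.77 tcp [ 0.3426 -0.2917  0.2054] jig [-0.2009 -0.1518  0.2054] jaw yaw -75.93 xaxis [-0.  0. -1.] q [-0.787  0.075  1.788 -0.     1.278  0.538] F [ 0.1 -1.1 -0.7] w 0.0938
```

>>> {"fn": "jog_arm", "kwargs": {
  "rows": [0.0214,0.0243,0,0,0,0.3,0,0.0214,0.0243,0,0,0,0.3,0,0.0214,0.0243,0,0,0,0.3,0,0.0214,0.0243,0,0,0,0.3,0,0.0214,0.0243,0,0,0,0,0,0.0214,0.0243,0,0,0,0,0,0,0,-0.02,0,0,0,0,0,0,-0.02,0,0,0,0]
}}

```text
time_s: 1.43
ee_pos: [0.4713, -0.1464, 0.1652]
eef_rot: [2.536, 1.569, -0.336]
force: [-0.1, -0.8, 0.1]
grip_width: 0.0941
```

```bash
cat > look.py <<'E'
import sys
from h import *
n,name,r0,r1,c0,c1=sys.argv[1],sys.argv[2],*map(int,sys.argv[3:7])
p,d=ctrl.camera(n);np.save(name+".npy",d);np.save(name+"rgb.npy",p)
f=min(800/(c1-c0),600/(r1-r0))
c=cv2.resize(p[r0:r1,c0:c1],None,fx=f,fy=f,interpolation=cv2.INTER_CUBIC)[:600,:800];cv2.imwrite(f"pics/{name}.png",cv2.convertScaleAbs(c,alpha=1.4)[:,:,::-1])
st();print("scale",f)
E
python3 look.py scene s1 100 240 200 360
```

```text
t 1.48 tcp [ 0.4691 -0.1463  0.1609] jig [-0.0466 -0.0362  0.1609] jaw yaw -74.62 xaxis [-0.005  0.002 -1.   ] q [-0.377  0.216  1.735 -0.     1.196  0.926] F [-0.5  0.3 -4.9] w 0.0939
scale 4.285714285714286
```

View pics/s1.png

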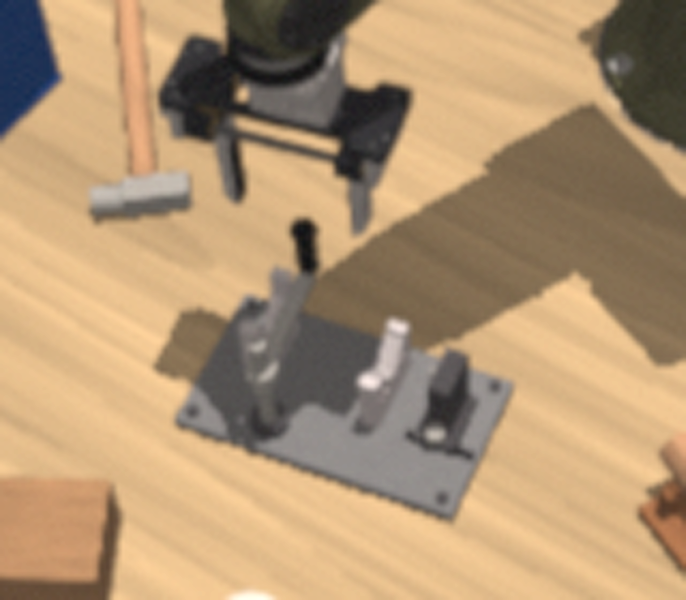

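The open fingers straddle the black knob (303,240), so I'll descend around the stem.

>>> {"fn": "jog_arm", "kwargs": {
  "rows": [0,0,-0.02,0,0,0,0,0,0,-0.02,0,0,0,0,0,0,-0.015,0,0,0,0,0,0,-0.009,0,0,0,0,0,0,0,0,0,0,0.5,0,0,0,0,0,0,0.7],
  "squeeze": 15
}}

```text
time_s: 1.98
ee_pos: [0.4703, -0.1478, 0.102]
eef_rot: [-0.664, 1.571, 2.744]
force: [-0.6, 0.1, 0.9]
grip_width: 0.0839
```

```bash
python3 look.py scene s2 100 240 200 360; python3 look.py top t2 150 250 320 440
```

```text
t 2.03 tcp [ 0.4706 -0.1479  0.1024] jig [-0.0455 -0.0381  0.1024] jaw yaw -74.73 xaxis [ 0.001 -0.    -1.   ] q [-0.379  0.29   1.792  0.     1.059  0.925] F [ 0.3 -0.2  0.1] w 0.0801
scale 4.285714285714286
t 2.08 tcp [ 0.4707 -0.1479  0.1026] jig [-0.0454 -0.0381  0.1026] jaw yaw -74.73 xaxis [ 0.001 -0.001 -1.   ] q [-0.379  0.29   1.792  0.     1.058  0.925] F [-0.1 -0.  -0.3] w 0.0762
scale 6.0
```

View pics/s2.png

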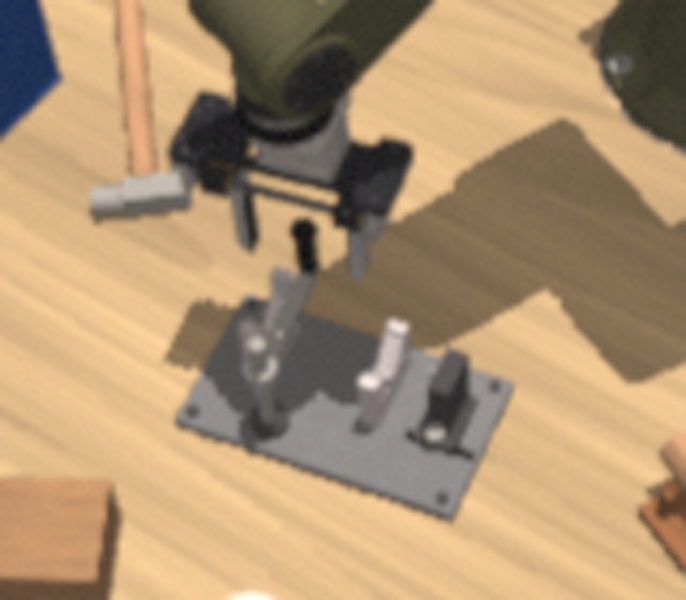

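View pics/t2.png

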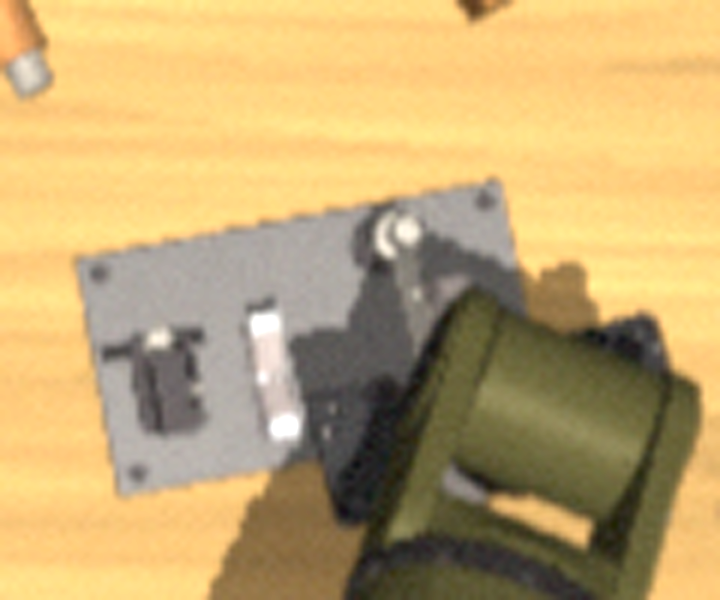

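```bash
python3 - <<'E'
from h import *
t=np.array([.4707,-.1479,.1026]);a=np.radians(-74.7);j=np.array([np.cos(a),np.sin(a),0]);n=np.array([-np.sin(a),np.cos(a),0])
f=4.2857
for nm,X in dict(tip1=t+j*.04,tip2=t-j*.04,tip1n=t+j*.04+n*.008,tip2n=t-j*.04+n*.008,mid=t,knobbase=J((-.0448,-.0364,.092)),knobcap=J((-.0448,-.0364,.143))).items():
    print(nm,((proj("scene",X)[0]-[200,100]+.5)*f).round(0))
E
```

```text
tip1 [262. 246.]
tip2 [353. 271.]
tip1n [258. 253.]
tip2n [350. 278.]
mid [307. 258.]
knobbase [310. 267.]
knobcap [305. 229.]
```

Projected fingertip and knob positions match the picture to within about 2 mm, so I'll close on the stem.

>>> {"fn": "jog_arm", "kwargs": {
  "rows": [0,0,0,0,0,0,0.9,0,0,0,0,0,0,1,0,0,0,0,0,0,1,0,0,0,0,0,0,1,0,0,0,0,0,0,1,0,0,0,0,0,0,1,0,0,0,0,0,0,1],
  "squeeze": 25
}}

```text
time_s: 2.67
ee_pos: [0.4703, -0.1477, 0.1015]
eef_rot: [1.915, 1.571, -0.96]
force: [0.6, 0.0, 0.3]
grip_width: 0.0295
```

>>> {"fn": "jog_arm", "kwargs": {
  "rows": [0,0,0,0,0,0,1,0,0,0,0,0,0,1,0,0,0,0,0,0,1,0,0,0,0,0,0,1]
}}

```text
time_s: 3.0
ee_pos: [0.4701, -0.1476, 0.1014]
eef_rot: [-0.625, 1.571, 2.784]
force: [-1.1, 1.0, 1.2]
grip_width: 0.0225
```

>>> {"fn": "jog_arm", "kwargs": {
  "rows": [0,0,0,0,0,0,1,0,0,0,0,0,0,1,0,0,0,0,0,0,1]
}}

```text
time_s: 3.25
ee_pos: [0.4702, -0.1476, 0.1014]
eef_rot: [-0.845, 1.571, 2.564]
force: [-1.0, 0.2, -0.5]
grip_width: 0.0227
```

Width stalls at 22.7 mm rather than 18, so the pad tops are probably on the 24 mm cap. I'll open a little, go 5 mm lower and re-grip.

>>> {"fn": "jog_arm", "kwargs": {
  "rows": [0,0,0,0,0,0,0.6,0,0,0,0,0,0,0.6,0,0,-0.003,0,0,0,0.6,0,0,-0.002,0,0,0,0.6,0,0,0,0,0,0,1,0,0,0,0,0,0,1,0,0,0,0,0,0,1,0,0,0,0,0,0,1]
}}

```text
time_s: 3.92
ee_pos: [0.4703, -0.1476, 0.0965]
eef_rot: [-2.845, 1.571, 0.563]
force: [0.0, 1.1, 0.1]
grip_width: 0.0224
```

>>> {"fn": "jog_arm", "kwargs": {
  "rows": [0,0,0,0,0,0,1,0,0,0,0,0,0,1,0,0,0,0,0,0,1,0,0,0,0,0,0,1]
}}

```text
time_s: 4.25
ee_pos: [0.4703, -0.1477, 0.0965]
eef_rot: [3.051, 1.571, 0.176]
force: [-0.2, -0.5, 0.7]
grip_width: 0.0228
```

```bash
python3 look.py scene s3 140 215 230 320
```

```text
t 4.3 tcp [ 0.4702 -0.1477  0.0964] jig [-0.0458 -0.0378  0.0964] jaw yaw -74.72 xaxis [ 0.  0. -1.] q [-0.379  0.298  1.797  0.     1.046  0.925] F [ 1.1  0.3 -0.6] w 0.0226
scale 8.0
```

View pics/s3.png

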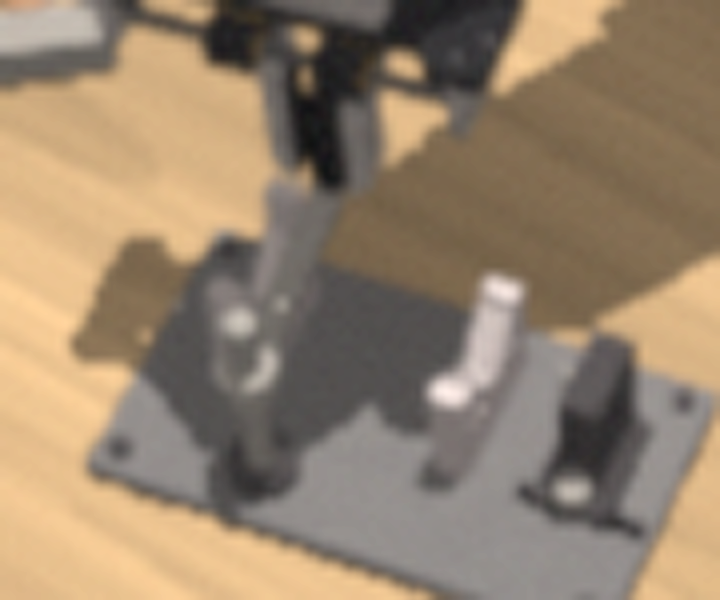

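The knob stem is between the fingers at (320,140). I'll lift it slowly and watch the force.

>>> {"fn": "jog_arm", "kwargs": {
  "rows": [0,0,0.003,0,0,0,1,0,0,0.003,0,0,0,1,0,0,0.003,0,0,0,1,0,0,0.003,0,0,0,1,0,0,0.003,0,0,0,1,0,0,0.003,0,0,0,1,0,0,0.003,0,0,0,1,0,0,0.003,0,0,0,1],
  "squeeze": 35
}}

```text
time_s: 4.97
ee_pos: [0.471, -0.1472, 0.1202]
eef_rot: [-3.018, 1.569, 0.391]
force: [11.5, 3.2, -11.0]
grip_width: 0.0222
```

```bash
python3 look.py scene s4 140 215 230 320
```

```text
t 5.02 tcp [ 0.4711 -0.1473  0.1207] jig [-0.0449 -0.0376  0.1207] jaw yaw -74.71 xaxis [ 0.002  0.    -1.   ] q [-3.780e-01  2.660e-01  1.775e+00  1.000e-03  1.099e+00  9.250e-01] F [ 9.3  2.8 -9. ] w 0.0221
scale 8.0
```

View pics/s4.png

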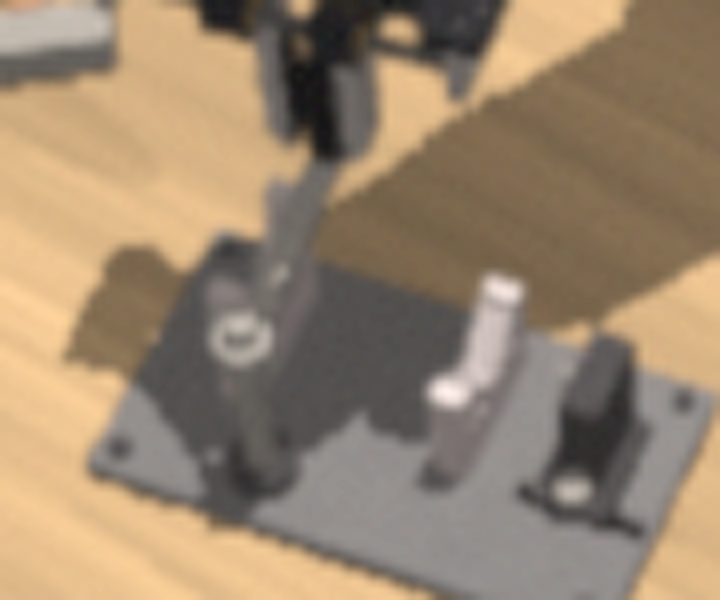

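The bar is lifted (hub ring now at (240,337)). Next I'll compute the turning arc.

```bash
python3 - <<'E'
from h import *
o=ctrl.get_obs();t=o["ee_pos"][:2];p=J((.062,-.03,0))[:2]
v=t-p;print(np.hypot(*v))
prev=v
for i in range(1,17):
    a=np.radians(5*i);r=np.array([[np.cos(a),-np.sin(a)],[np.sin(a),np.cos(a)]])@v
    print(i,(r-prev).round(4));prev=r
E
```

```text
0.1071324061248145
1 [ 0.003  -0.0089]
2 [ 0.0038 -0.0086]
3 [ 0.0045 -0.0082]
4 [ 0.0052 -0.0078]
5 [ 0.0058 -0.0073]
6 [ 0.0065 -0.0068]
7 [ 0.007  -0.0062]
8 [ 0.0075 -0.0055]
9 [ 0.008  -0.0049]
10 [ 0.0084 -0.0041]
11 [ 0.0087 -0.0034]
12 [ 0.009  -0.0026]
13 [ 0.0092 -0.0018]
14 [ 0.0093 -0.001 ]
15 [ 0.0093 -0.0002]
16 [0.0093 0.0006]
```

>>> {"fn": "jog_arm", "kwargs": {
  "rows": [0.003,-0.0089,0,0,0,5,1,0.0038,-0.0086,0,0,0,5,1,0.0045,-0.0082,0,0,0,5,1,0.0052,-0.0078,0,0,0,5,1,0.0058,-0.0073,0,0,0,5,1,0.0065,-0.0068,0,0,0,5,1,0.007,-0.0062,0,0,0,5,1,0.0075,-0.0055,0,0,0,5,1]
}}

```text
time_s: 5.68
ee_pos: [0.5139, -0.2058, 0.1193]
eef_rot: [-2.296, 1.568, 1.815]
force: [6.7, 11.3, -10.5]
grip_width: 0.0222
```

>>> {"fn": "jog_arm", "kwargs": {
  "rows": [0.008,-0.0049,0,0,0,5,1,0.0084,-0.0041,0,0,0,5,1,0.0087,-0.0034,0,0,0,5,1,0.009,-0.0026,0,0,0,5,1,0.0092,-0.0018,0,0,0,5,1,0.0093,-0.001,0,0,0,5,1,0.0093,-0.0002,0,0,0,5,1,0.0093,0.0006,0,0,0,5,1]
}}

```text
time_s: 6.35
ee_pos: [0.5842, -0.2224, 0.1184]
eef_rot: [-2.432, 1.565, 2.377]
force: [-1.3, 10.8, -10.4]
grip_width: 0.0222
```

```bash
python3 look.py scene s5 140 215 230 320
```

```text
t 6.4 tcp [ 0.5853 -0.2222  0.1183] jig [ 0.051  -0.1348  0.1183] jaw yaw 5.98 xaxis [-0.004  0.004 -1.   ] q [-0.422  0.548  1.378  0.002  1.22  -0.527] F [ 0.9 10.1 -9.9] w 0.0224
scale 8.0
```

View pics/s5.png

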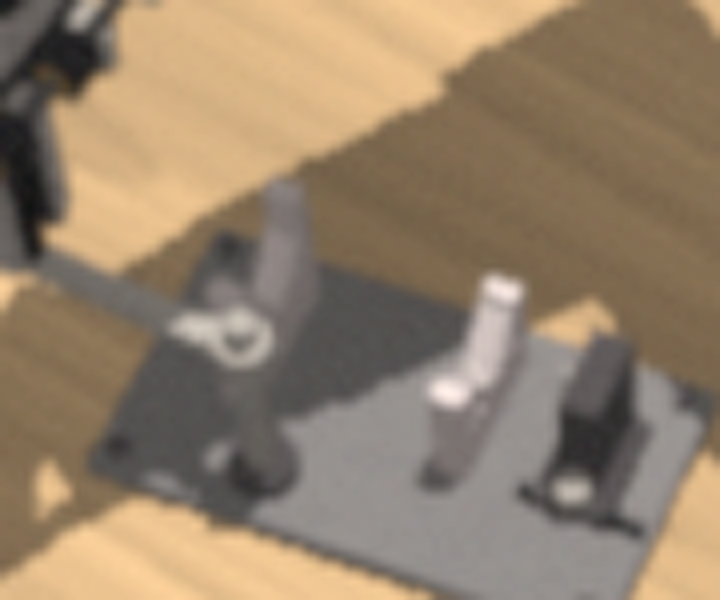

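The bar is swung aside (turn about 1.47 rad). I'll lower it to the bottom and let go.

>>> {"fn": "jog_arm", "kwargs": {
  "rows": [0,0,-0.003,0,0,0,1,0,0,-0.003,0,0,0,1,0,0,-0.003,0,0,0,1,0,0,-0.003,0,0,0,1,0,0,-0.003,0,0,0,1,0,0,-0.003,0,0,0,1,0,0,-0.002,0,0,0,1,0,0,-0.001,0,0,0,1]
}}

```text
time_s: 7.07
ee_pos: [0.5841, -0.2228, 0.0978]
eef_rot: [-2.446, 1.567, 2.359]
force: [0.7, 8.3, -7.2]
grip_width: 0.0225
```

>>> {"fn": "jog_arm", "kwargs": {
  "rows": [0,0,-0.001,0,0,0,1,0,0,0,0,0,0,0.8,0,0,0,0,0,0,0.5,0,0,0,0,0,0,0.2,0,0,0,0,0,0,0,0,0,0,0,0,0,0,0,0,0,0,0,0,0,0,0,0,0,0,0,0]
}}

```text
time_s: 7.73
ee_pos: [0.5848, -0.2245, 0.0986]
eef_rot: [0.872, 1.57, -0.607]
force: [0.2, -0.6, -0.2]
grip_width: 0.059
```

```bash
python3 look.py scene s6 140 215 230 320
```

```text
t 7.78 tcp [ 0.5847 -0.2245  0.0986] jig [ 0.05   -0.1369  0.0986] jaw yaw 5.27 xaxis [ 0. -0. -1.] q [-0.425  0.567  1.398 -0.     1.176 -0.517] F [ 0.7 -0.1 -0.6] w 0.0627
scale 8.0
```

View pics/s6.png

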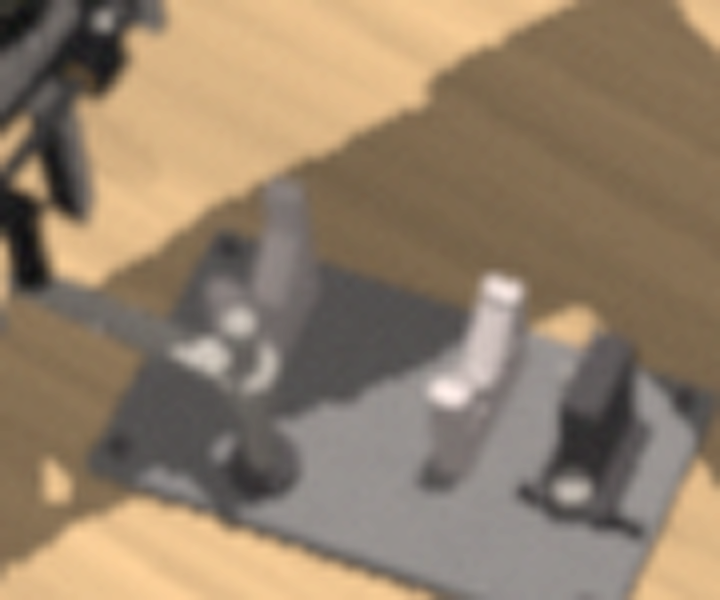

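>>> {"fn": "jog_arm", "kwargs": {
  "rows": [0,0,0,0,0,0,0,0,0,0.01,0,0,0,0,0,0,0.02,0,0,0,0,0,0,0.025,0,0,0,0,0,0,0.025,0,0,0,0,0,0,0.025,0,0,0,0]
}}

```text
time_s: 8.28
ee_pos: [0.5846, -0.2243, 0.2055]
eef_rot: [1.094, 1.57, -0.385]
force: [-0.4, 0.3, 0.4]
grip_width: 0.0935
```

```bash
python3 - <<'E'
from h import *
from scipy.optimize import least_squares
A=[]
for n in("top","scene"):
    X=pts(n,np.load(n+"0.npy")); c=np.array([.462,.258]);a0=np.radians(66.8);a=np.array([np.cos(a0),np.sin(a0)])
    d=X[...,:2]-c;t=d@a;l=d@[-a[1],a[0]]
    k=(t>-.08)&(t<.052)&(abs(l)<.022)&(X[...,2]>.05)&(X[...,2]<.075)
    Y=X[k]
    def f(q,Y=Y):
        b=np.array([np.cos(q[2]),np.sin(q[2])]);l=(Y[:,:2]-c)@[-b[1],b[0]]-q[0]
        return np.hypot(l,Y[:,2]-q[1])-.017
    r=least_squares(f,[0,.048,a0],loss="soft_l1",f_scale=.002)
    b=np.array([np.cos(r.x[2]),np.sin(r.x[2])]);k=(abs(l)<.02)&(abs(t)<.12)&(X[...,2]>.05)&(X[...,2]<.075)
    tt=(X[k][:,:2]-c)@b; m=c+np.array([-b[1],b[0]])*r.x[0]
    print(n,len(Y),r.x,np.degrees(r.x[2]),np.std(r.fun),"t",tt.min(),tt.max(),"axis pt",m,"mid",m+b*(tt.min()+tt.max())/2)
st()
E
```

```text
top 387 [0.00227739 0.04799125 1.16561044] 66.7845588144062 0.0028407435660335405 t -0.08510386146153068 0.08598938801456409 axis pt [0.45990701 0.25889772] mid [0.46008154 0.25930464]
scene 335 [0.00130021 0.04608858 1.16665635] 66.8444847982117 0.002854197746436129 t -0.08418878264791975 0.08627395838888274 axis pt [0.46080453 0.25851128] mid [0.46121451 0.25946988]
t 8.28 tcp [ 0.5846 -0.2243  0.2055] jig [ 0.0499 -0.1367  0.2055] jaw yaw 5.28 xaxis [ 0. -0. -1.] q [-0.425  0.472  1.285  0.     1.384 -0.517] F [-0.4  0.3  0.4] w 0.0935
```

>>> {"fn": "jog_arm", "kwargs": {
  "rows": [-0.0085,0.0353,0,0,0,-2,0,-0.0085,0.0353,0,0,0,-2,0,-0.0085,0.0353,0,0,0,-2,0,-0.0085,0.0353,0,0,0,-2,0,-0.0085,0.0353,0,0,0,-2,0,-0.0085,0.0353,0,0,0,-2,0,-0.0085,0.0353,0,0,0,-2,0,-0.0085,0.0353,0,0,0,-2,0]
}}

```text
time_s: 8.95
ee_pos: [0.5161, 0.0596, 0.2045]
eef_rot: [1.801, 1.57, 0.042]
force: [0.2, -0.3, -0.1]
grip_width: 0.0941
```

>>> {"fn": "jog_arm", "kwargs": {
  "rows": [-0.0085,0.0353,0,0,0,-2,0,-0.0085,0.0353,0,0,0,-2,0,-0.0085,0.0353,0,0,0,-2,0,-0.0085,0.0353,0,0,0,-2,0,-0.0085,0.0353,0,0,0,-2,0,-0.0085,0.0353,0,0,0,-2.5,0,0,0,-0.03,0,0,0,0,0,0,-0.03,0,0,0,0]
}}

```text
time_s: 9.62
ee_pos: [0.4658, 0.272, 0.1446]
eef_rot: [2.443, 1.567, 0.469]
force: [1.2, -0.3, -0.9]
grip_width: 0.0938
```

```bash
python3 look.py scene s7 130 250 320 440;python3 look.py top t7 150 255 215 420
```

```text
t 9.67 tcp [0.4634 0.2699 0.1378] jig [0.0353 0.3719 0.1378] jaw yaw -23.11 xaxis [-0.005 -0.003 -1.   ] q [ 0.459  0.339  1.635 -0.     1.174  0.862] F [-0.2 -0.4 -5.8] w 0.094
scale 5.0
t 9.72 tcp [0.4638 0.2694 0.1403] jig [0.0355 0.3713 0.1403] jaw yaw -23.17 xaxis [-0.006 -0.003 -1.   ] q [ 0.458  0.336  1.631 -0.     1.18   0.862] F [0.1 0.6 0.3] w 0.0939
scale 3.902439024390244
```

View pics/s7.png

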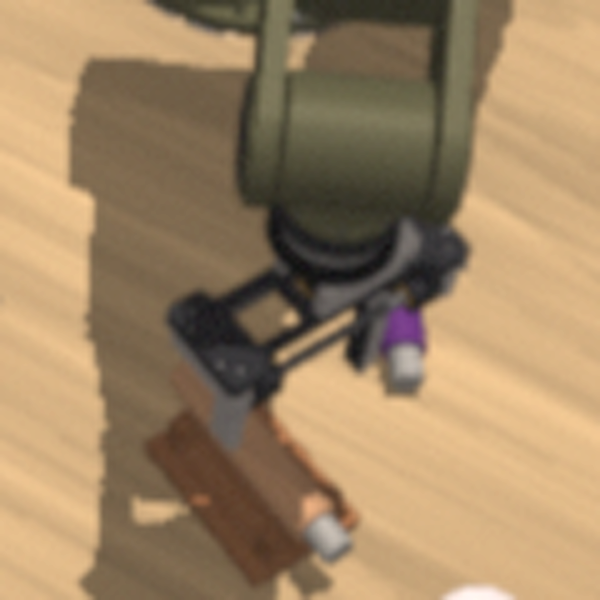

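View pics/t7.png

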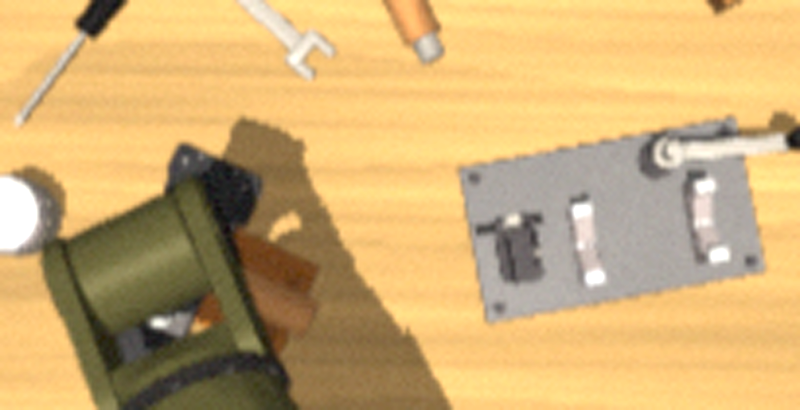

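>>> {"fn": "jog_arm", "kwargs": {
  "rows": [0,0,-0.03,0,0,0,0,0,0,-0.03,0,0,0,0,0,0,-0.025,0,0,0,0,0,0,-0.018,0,0,0,0,0,0,-0.01,0,0,0,0,0,0,0,0,0,0,0.3,0,0,0,0,0,0,0.5,0,0,0,0,0,0,0.6],
  "squeeze": 15
}}

```text
time_s: 10.38
ee_pos: [0.4667, 0.2702, 0.0324]
eef_rot: [2.43, 1.568, 0.454]
force: [0.5, -0.4, -0.5]
grip_width: 0.0776
```

```bash
python3 look.py scene s8 130 250 320 440
```

```text
t 10.43 tcp [0.4666 0.2702 0.0322] jig [0.0385 0.3715 0.0322] jaw yaw -23.23 xaxis [ 0.002  0.001 -1.   ] q [0.457 0.484 1.709 0.    0.947 0.862] F [ 0.5 -0.4  1. ] w 0.0737
scale 5.0
```

View pics/s8.png

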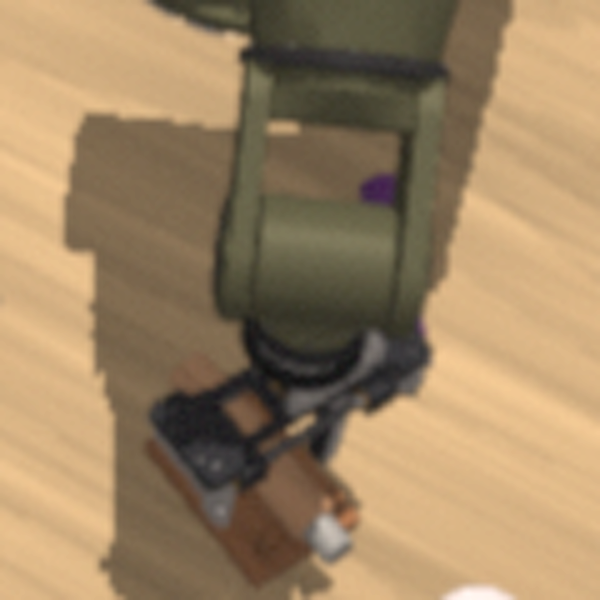

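The fingers straddle the beech handle between the cheeks, finger at (222,505) and ferrule at (330,535). I'll close.

>>> {"fn": "jog_arm", "kwargs": {
  "rows": [0,0,0,0,0,0,0.8,0,0,0,0,0,0,0.8,0,0,0,0,0,0,0.8,0,0,0,0,0,0,0.8,0,0,0,0,0,0,0.8,0,0,0,0,0,0,0.8,0,0,0,0,0,0,0.8,0,0,0,0,0,0,0.8],
  "squeeze": 40
}}

```text
time_s: 11.1
ee_pos: [0.4645, 0.2703, 0.0304]
eef_rot: [-1.29, 1.568, 3.018]
force: [-10.0, 5.4, 6.4]
grip_width: 0.033
```

>>> {"fn": "jog_arm", "kwargs": {
  "rows": [0,0,0.003,0,0,0,0.8,0,0,0.006,0,0,0,0.8,0,0,0.015,0,0,0,0.8,0,0,0.02,0,0,0,0.8,0,0,0.025,0,0,0,0.8,0,0,0.025,0,0,0,0.8,0,0,0.02,0,0,0,0.8,0,0,0.01,0,0,0,0.8]
}}

```text
time_s: 11.77
ee_pos: [0.4665, 0.2701, 0.1574]
eef_rot: [2.395, 1.567, 0.419]
force: [0.3, 0.0, -2.4]
grip_width: 0.0332
```

```bash
python3 look.py scene s9 110 250 320 440
```

```text
t 11.82 tcp [0.4668 0.2702 0.158 ] jig [0.0386 0.3715 0.158 ] jaw yaw -23.22 xaxis [ 0.004  0.002 -1.   ] q [ 0.457  0.317  1.613 -0.     1.207  0.862] F [ 0.2  0.6 -1.1] w 0.0331
scale 4.285714285714286
```

View pics/s9.png

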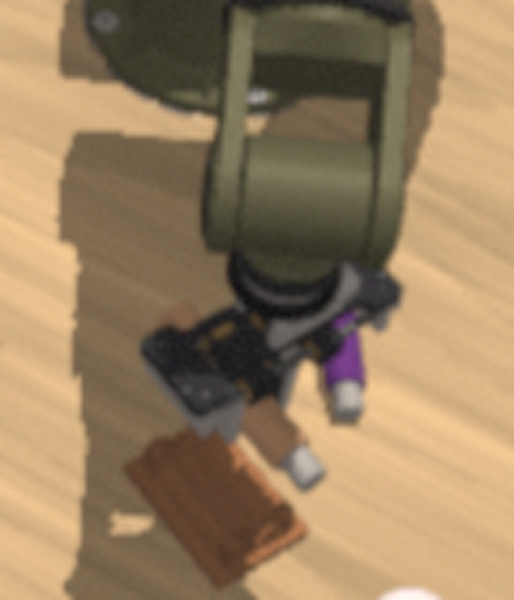

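The handle is held and clear of the rest. I'll carry it over the jig.

>>> {"fn": "jog_arm", "kwargs": {
  "rows": [0.0034,-0.0313,0.002,0,0,2.9,0.8,0.0034,-0.0313,0.002,0,0,2.9,0.8,0.0034,-0.0313,0.002,0,0,2.9,0.8,0.0034,-0.0313,0.002,0,0,2.9,0.8,0.0034,-0.0313,0,0,0,2.9,0.8,0.0034,-0.0313,0,0,0,2.9,0.8,0.0034,-0.0313,0,0,0,2.9,0.8,0.0034,-0.0313,0,0,0,3,0.8]
}}

```text
time_s: 12.48
ee_pos: [0.4924, 0.0179, 0.1614]
eef_rot: [-1.56, 1.569, -3.127]
force: [-0.1, 0.7, -1.7]
grip_width: 0.0331
```

>>> {"fn": "jog_arm", "kwargs": {
  "rows": [0.0034,-0.0313,0,0,0,3,0.8,0.0034,-0.0313,0,0,0,3,0.8,0.0034,-0.0313,0,0,0,3,0.8,0.0034,-0.0313,0,0,0,3,0.8,0,0,0,0,0,0,0.8,0,0,0,0,0,0,0.8,0,0,0,0,0,0,0.8,0,0,0,0,0,0,0.8]
}}

```text
time_s: 13.15
ee_pos: [0.5063, -0.1049, 0.162]
eef_rot: [-2.169, 1.57, 2.755]
force: [0.3, -0.9, -3.0]
grip_width: 0.0331
```

```bash
python3 look.py scene s10 110 230 220 380; python3 look.py top t10 165 265 320 440
```

```text
t 13.2 tcp [ 0.5064 -0.1048  0.1621] jig [-0.0015 -0.0035  0.1621] jaw yaw 12.13 xaxis [-0.001  0.    -1.   ] q [-0.275  0.268  1.667  0.     1.207 -0.487] F [ 0.7  0.2 -2.2] w 0.033
scale 5.0
t 13.25 tcp [ 0.5065 -0.1049  0.1623] jig [-0.0014 -0.0035  0.1623] jaw yaw 12.14 xaxis [-0.  0. -1.] q [-0.275  0.268  1.666  0.     1.208 -0.487] F [-0.3 -0.3 -2.6] w 0.0331
scale 6.0
```

View pics/s10.png

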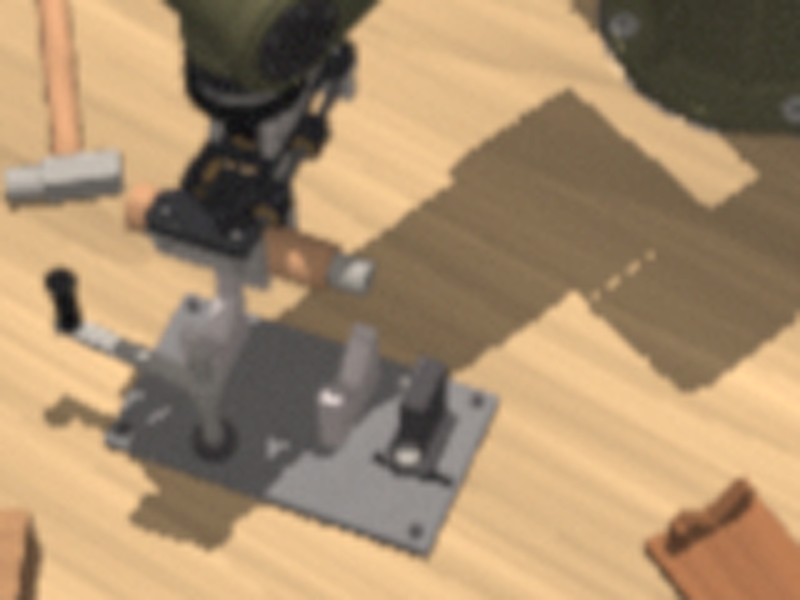

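View pics/t10.png

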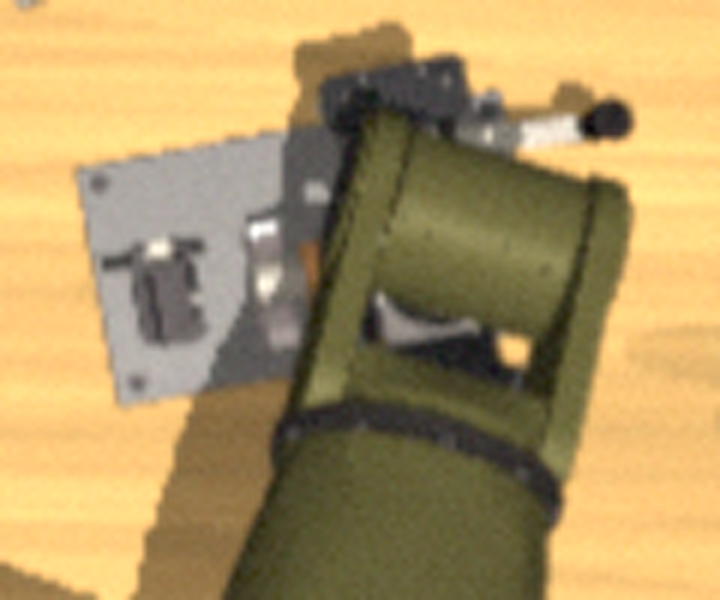

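```bash
python3 - <<'E'
from h import *
for y in(.0695,.0445,-.1005):
  for x,z in((0,0),(0,.012),(.012,0)): print(y,x,z,((proj("scene",J((-.0014+x,y,.1785+z)))[0]-[220,110]+.5)*5).round(1))
# points of handle
X=pts("scene",np.load("s10.npy"));
c,s=np.cos(Q[2]),np.sin(Q[2]);d=X-[Q[0],Q[1],0];L=np.stack([c*d[...,0]+s*d[...,1],-s*d[...,0]+c*d[...,1],d[...,2]],-1)
for lo,hi in((-.105,-.07),(.02,.044),(.046,.068)):
    k=(L[...,1]>lo)&(L[...,1]<hi)&(abs(L[...,0])<.03)&(L[...,2]>.155)&(L[...,2]<.21)
    Y=L[k]
    if len(Y): print(lo,hi,len(Y),np.median(Y,0).round(4),np.percentile(Y[:,2],95).round(4),Y[:,0].min().round(4),Y[:,0].max().round(4))
k=(abs(L[...,0])<.02)&(L[...,2]>.16)&(L[...,2]<.2); print(np.percentile(L[k][:,1],[0,1,99,100]))
E
python3 - <<'E'
import sys;sys.path.insert(0,'.')
import os;os.chdir('.')
from h import *
p=np.load("s10rgb.npy");c=cv2.resize(p[140:180,235:315],None,fx=10,fy=10,interpolation=cv2.INTER_CUBIC);cv2.imwrite("pics/c10.png",cv2.convertScaleAbs(c,alpha=1.4)[:,:,::-1])
E
```

```text
0.0695 0 0 [372.8 281. ]
0.0695 0 0.012 [372.2 270.2]
0.0695 0.012 0 [365.7 295.1]
0.0445 0 0 [337.5 269.7]
0.0445 0 0.012 [336.6 258.8]
0.0445 0.012 0 [330.3 283.6]
-0.1005 0 0 [137.3 205.3]
-0.1005 0 0.012 [135.2 194.2]
-0.1005 0.012 0 [129.5 218.8]
-0.105 -0.07 44 [ 0.0103 -0.093   0.1909] 0.1978 -0.0145 0.0191
0.02 0.044 77 [0.0087 0.0335 0.1901] 0.1971 -0.0127 0.0187
0.046 0.068 54 [0.0039 0.0583 0.1866] 0.1916 -0.0108 0.0143
[-0.68681739 -0.67978587  0.84463878  0.8655545 ]
```

View pics/c10.png

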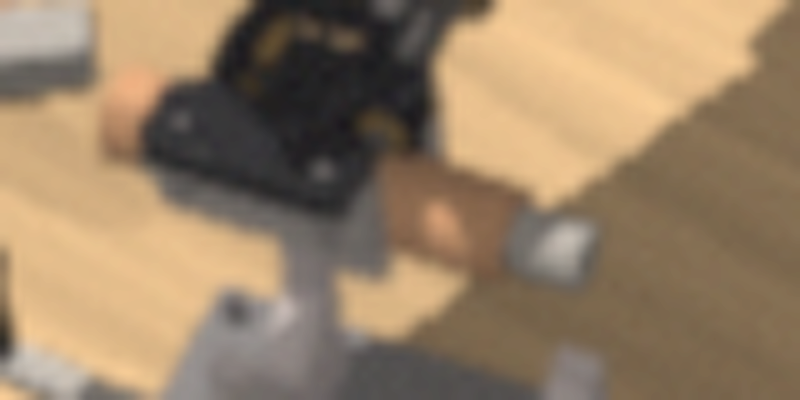

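The handle is level and lined up, with its ferrule end about where predicted (294.5 px vs 294.6). I'll lower it to about 6 mm above the seat.

>>> {"fn": "jog_arm", "kwargs": {
  "rows": [0.0014,0.0003,-0.02,0,0,0,0.8,0,0,-0.025,0,0,0,0.8,0,0,-0.025,0,0,0,0.8,0,0,-0.015,0,0,0,0.8,0,0,-0.01,0,0,0,0.8,0,0,-0.007,0,0,0,0.8,0,0,0,0,0,0,0.8,0,0,0,0,0,0,0.8]
}}

```text
time_s: 13.92
ee_pos: [0.5083, -0.1054, 0.061]
eef_rot: [1.081, 1.57, -0.278]
force: [-0.2, 0.4, -2.4]
grip_width: 0.0331
```

```bash
python3 look.py scene s11 140 230 230 350;python3 look.py top t11 165 265 320 440
```

```text
t 13.97 tcp [ 0.5085 -0.1054  0.0614] jig [ 0.0004 -0.0045  0.0614] jaw yaw 12.1 xaxis [ 0.001 -0.    -1.   ] q [-0.275  0.402  1.75   0.     0.989 -0.486] F [-0.3 -0.3 -1.5] w 0.0333
scale 6.666666666666667
t 14.02 tcp [ 0.5085 -0.1055  0.0615] jig [ 0.0005 -0.0046  0.0615] jaw yaw 12.09 xaxis [ 0.002 -0.    -1.   ] q [-0.275  0.401  1.75   0.     0.989 -0.486] F [-0.  -0.2 -1.8] w 0.0333
scale 6.0
```

View pics/s11.png

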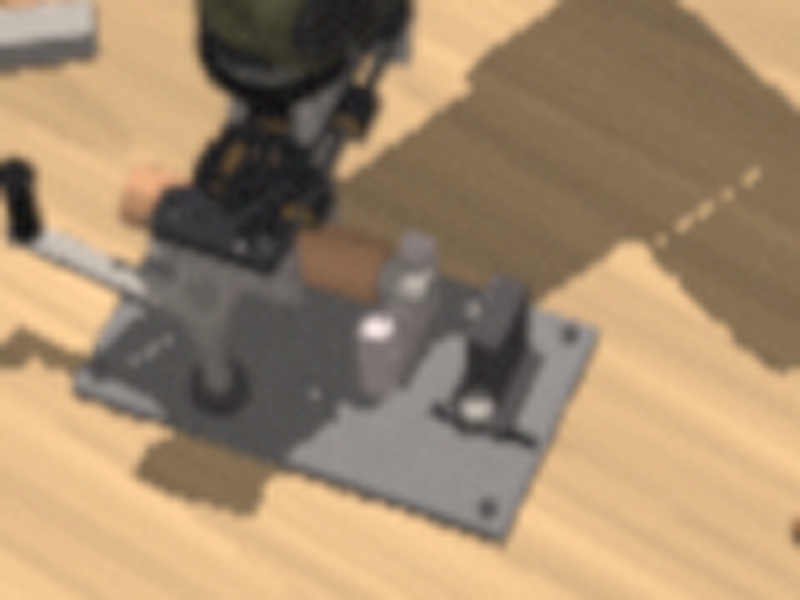

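View pics/t11.png

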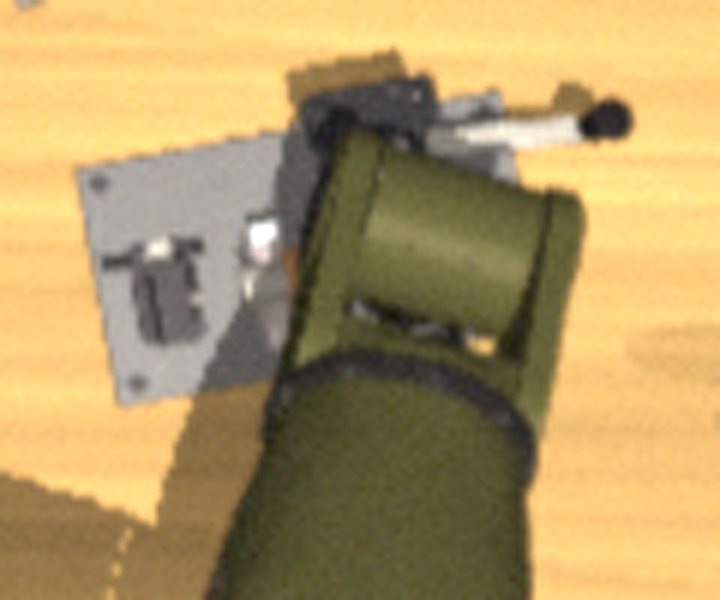

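>>> {"fn": "jog_arm", "kwargs": {
  "rows": [0,0,-0.0015,0,0,0,0.8,0,0,-0.0015,0,0,0,0.8,0,0,-0.001,0,0,0,0.8,0,0,-0.001,0,0,0,0.8,0,0,-0.0005,0,0,0,0.8,0,0,0,0,0,0,0.8],
  "squeeze": 12
}}

```text
time_s: 14.52
ee_pos: [0.5078, -0.1055, 0.0548]
eef_rot: [-2.026, 1.571, 2.897]
force: [0.3, 0.5, -2.2]
grip_width: 0.0337
```

```bash
python3 -c "
from h import *;st()"
```

```text
t 14.52 tcp [ 0.5078 -0.1055  0.0548] jig [-0.0002 -0.0044  0.0548] jaw yaw 12.08 xaxis [-0.  0. -1.] q [-0.275  0.411  1.754 -0.     0.977 -0.486] F [ 0.3  0.5 -2.2] w 0.0337
```

Still carrying the weight, so no contact yet. I'll continue in half-millimetre steps.

>>> {"fn": "jog_arm", "kwargs": {
  "rows": [0,0,-0.0005,0,0,0,0.8,0,0,-0.0005,0,0,0,0.8,0,0,-0.0005,0,0,0,0.8,0,0,0,0,0,0,0.8]
}}

```text
time_s: 14.85
ee_pos: [0.5079, -0.1054, 0.0535]
eef_rot: [-2.148, 1.571, 2.776]
force: [-0.8, -0.0, 0.4]
grip_width: 0.0336
```

```bash
python3 -c "
from h import *;st()"
```

```text
t 14.85 tcp [ 0.5079 -0.1054  0.0535] jig [-0.0001 -0.0044  0.0535] jaw yaw 12.09 xaxis [-0.  0. -1.] q [-0.275  0.414  1.755  0.     0.973 -0.486] F [-0.8 -0.   0.4] w 0.0336
```

>>> {"fn": "jog_arm", "kwargs": {
  "rows": [0,0,-0.0005,0,0,0,0.8,0,0,0,0,0,0,0.8,0,0,0,0,0,0,0.8,0,0,0,0,0,0,0.8],
  "squeeze": 7
}}

```text
time_s: 15.18
ee_pos: [0.5079, -0.1054, 0.0532]
eef_rot: [-1.036, 1.571, -2.396]
force: [-4.5, 1.1, 5.4]
grip_width: 0.0337
```

>>> {"fn": "jog_arm", "kwargs": {
  "rows": [-0.0002,0.001,0,0,0,0,0.8,-0.0002,0.001,0,0,0,0,0.8,-0.0002,0.001,0,0,0,0,0.8,-0.0002,0.001,0,0,0,0,0.8,-0.0002,0.001,0,0,0,0,0.8,-0.0002,0.001,0,0,0,0,0.8]
}}

```text
time_s: 15.68
ee_pos: [0.5066, -0.1003, 0.053]
eef_rot: [-0.282, 1.569, -1.642]
force: [-3.9, -6.9, 3.4]
grip_width: 0.034
```

```bash
python3 look.py scene s12 140 230 230 350
```

```text
t 15.73 tcp [ 0.5066 -0.1001  0.053 ] jig [-0.0003  0.0011  0.053 ] jaw yaw 12.08 xaxis [-0.    -0.001 -1.   ] q [-2.650e-01  4.100e-01  1.762e+00 -1.000e-03  9.700e-01 -4.750e-01] F [-4.7 -4.4  4.2] w 0.0339
scale 6.666666666666667
```

View pics/s12.png

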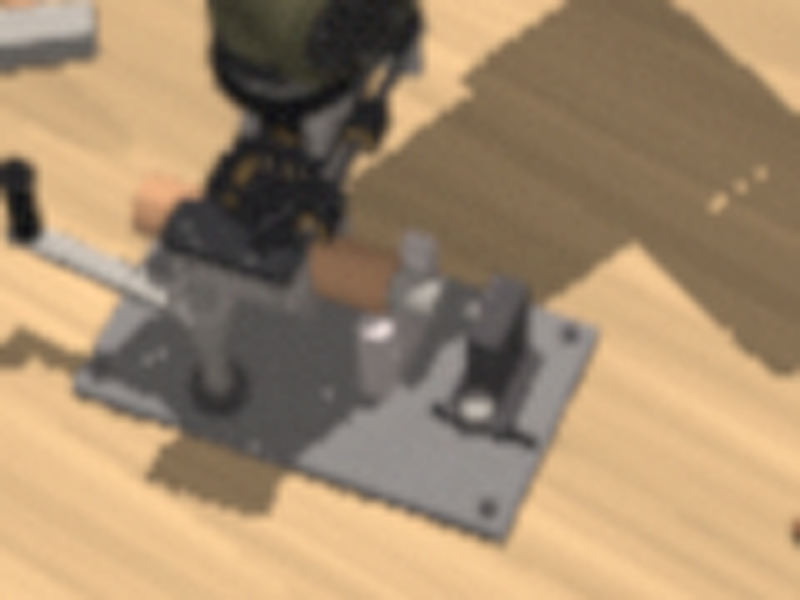

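The handle moved about 5.5 mm and the ferrule now lies in the low fork at (425,290). Sideways and downward loads are about 4 N each, so I'll ease those (−0.5 mm x, +0.5 mm z) and slide on.

>>> {"fn": "jog_arm", "kwargs": {
  "rows": [-0.0006,0,0.0005,0,0,0,0.8,-0.0002,0.001,0,0,0,0,0.8,-0.0002,0.001,0,0,0,0,0.8,-0.0002,0.001,0,0,0,0,0.8,-0.0002,0.001,0,0,0,0,0.8,0,0,0,0,0,0,0.8]
}}

```text
time_s: 16.23
ee_pos: [0.5053, -0.0952, 0.0534]
eef_rot: [-2.454, 1.571, 2.47]
force: [-0.4, -0.3, -1.7]
grip_width: 0.0336
```

```bash
python3 -c "
from h import *;st()"
```

```text
t 16.23 tcp [ 0.5053 -0.0952  0.0534] jig [-0.0005  0.0062  0.0534] jaw yaw 12.1 xaxis [-0.  0. -1.] q [-0.257  0.405  1.768  0.     0.969 -0.469] F [-0.4 -0.3 -1.7] w 0.0336
```

>>> {"fn": "jog_arm", "kwargs": {
  "rows": [-0.0002,0.001,0,0,0,0,0.8,-0.0002,0.001,0,0,0,0,0.8,-0.0002,0.001,0,0,0,0,0.8,-0.0002,0.001,0,0,0,0,0.8]
}}

```text
time_s: 16.57
ee_pos: [0.5045, -0.0913, 0.0534]
eef_rot: [-0.256, 1.571, -1.616]
force: [-0.6, -0.4, -2.5]
grip_width: 0.0336
```

```bash
python3 look.py scene s13 140 230 230 350;python3 look.py top t13 165 265 320 440
```

```text
t 16.62 tcp [ 0.5045 -0.0912  0.0534] jig [-0.0005  0.0102  0.0534] jaw yaw 12.09 xaxis [-0.  0. -1.] q [-0.25   0.402  1.772  0.     0.968 -0.461] F [-0.2  0.  -2.2] w 0.0336
scale 6.666666666666667
t 16.67 tcp [ 0.5045 -0.0913  0.0534] jig [-0.0005  0.0101  0.0534] jaw yaw 12.09 xaxis [-0.  0. -1.] q [-0.251  0.402  1.772  0.     0.968 -0.462] F [-1.  -0.6 -2. ] w 0.0337
scale 6.0
```

View pics/s13.png

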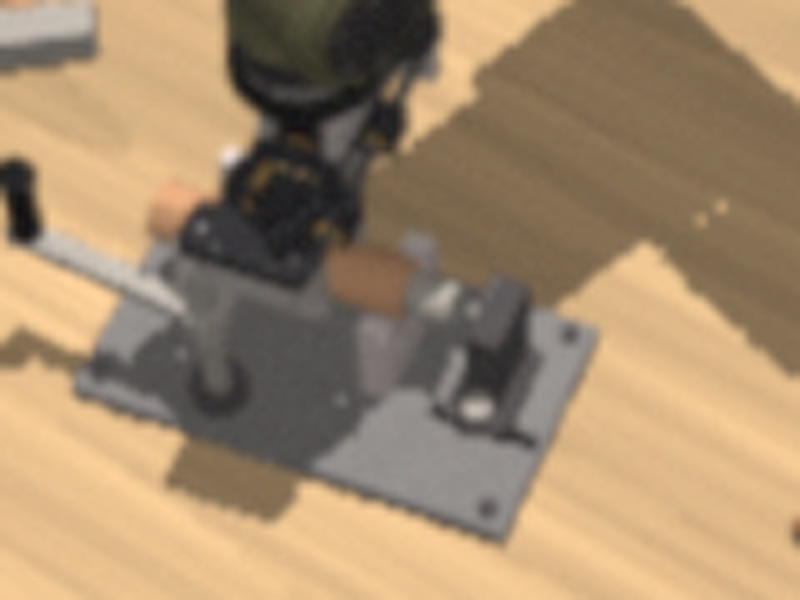

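View pics/t13.png

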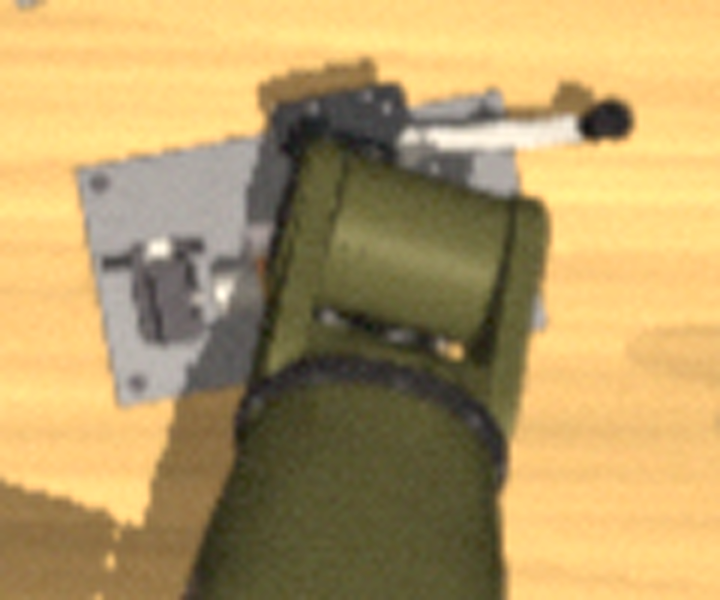

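The ferrule tip at (222,290) in the top crop is a few mm short of the pin at (203,298). I'll go on slowly.

>>> {"fn": "jog_arm", "kwargs": {
  "rows": [-0.0002,0.001,-0.0004,0,0,0,0.8,-0.0002,0.001,0,0,0,0,0.8,-0.0002,0.001,0,0,0,0,0.8,-0.0002,0.001,0,0,0,0,0.8],
  "squeeze": 6
}}

```text
time_s: 17.0
ee_pos: [0.5037, -0.0874, 0.053]
eef_rot: [-1.32, 1.571, -2.679]
force: [-0.1, -0.4, -1.4]
grip_width: 0.0337
```

>>> {"fn": "jog_arm", "kwargs": {
  "rows": [-0.0001,0.0005,0,0,0,0,0.8,-0.0001,0.0005,0,0,0,0,0.8,-0.0001,0.0005,0,0,0,0,0.8,-0.0001,0.0005,0,0,0,0,0.8]
}}

```text
time_s: 17.33
ee_pos: [0.5033, -0.0854, 0.053]
eef_rot: [-1.441, 1.571, -2.801]
force: [0.2, -0.4, -1.5]
grip_width: 0.0335
```

```bash
python3 -c "
from h import *;st()"
```

```text
t 17.33 tcp [ 0.5033 -0.0854  0.053 ] jig [-0.0004  0.0161  0.053 ] jaw yaw 12.08 xaxis [-0. -0. -1.] q [-0.24   0.399  1.778 -0.     0.965 -0.451] F [ 0.2 -0.4 -1.5] w 0.0335
```

```bash
python3 look.py top t14 185 235 330 390;python3 look.py scene s14 160 210 270 330
```

```text
t 17.38 tcp [ 0.5033 -0.0854  0.053 ] jig [-0.0004  0.0162  0.053 ] jaw yaw 12.08 xaxis [-0.  0. -1.] q [-0.24   0.399  1.778 -0.     0.965 -0.451] F [-0.2  0.2 -1.5] w 0.0335
scale 12.0
t 17.43 tcp [ 0.5033 -0.0854  0.053 ] jig [-0.0004  0.0162  0.053 ] jaw yaw 12.09 xaxis [-0.  0. -1.] q [-0.24   0.399  1.778  0.     0.965 -0.451] F [-1.2  0.3 -1.4] w 0.0338
scale 12.0
```

View pics/t14.png

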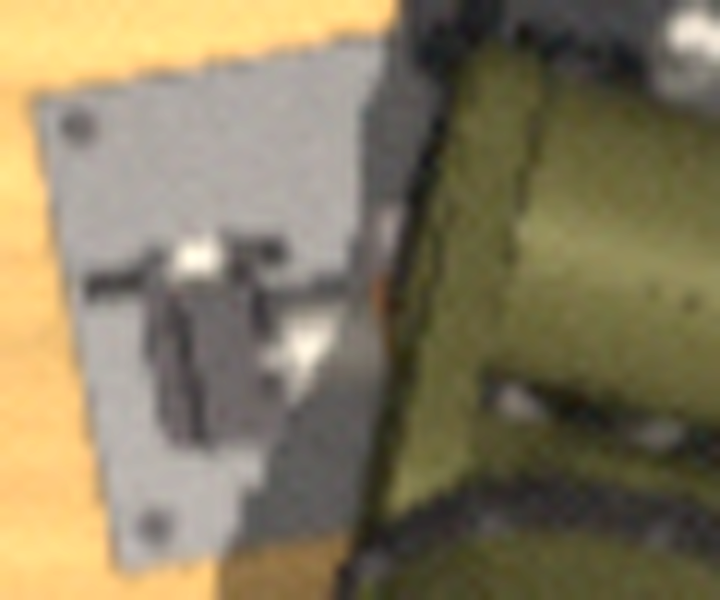

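View pics/s14.png

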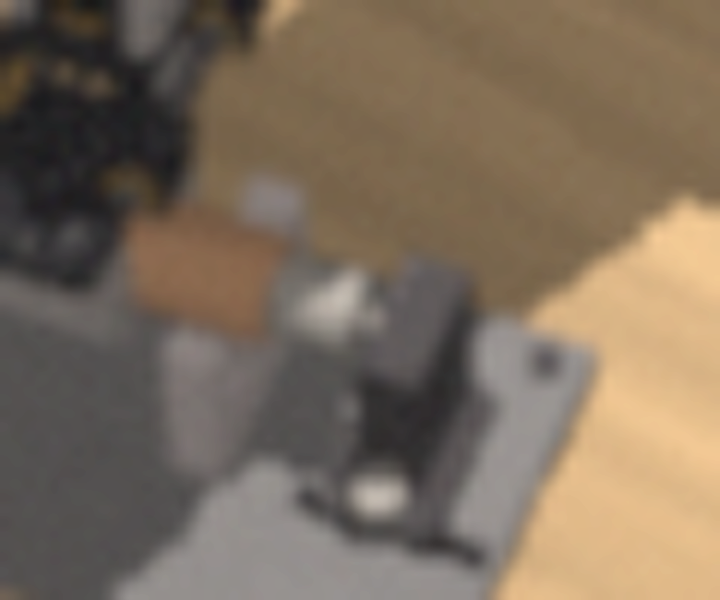

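Ferrule end at (365,305), stop block edge at about (385,300): roughly 5 mm remain. I'll feel forward in small steps.

>>> {"fn": "jog_arm", "kwargs": {
  "rows": [-0.0001,0.0005,0,0,0,0,0.8,-0.0001,0.0005,0,0,0,0,0.8,-0.0001,0.0005,0,0,0,0,0.8,-0.0001,0.0005,0,0,0,0,0.8,-0.0001,0.0005,0,0,0,0,0.8,-0.0001,0.0005,0,0,0,0,0.8]
}}

```text
time_s: 17.93
ee_pos: [0.5027, -0.0824, 0.053]
eef_rot: [-1.24, 1.571, -2.599]
force: [-0.2, -0.9, -1.9]
grip_width: 0.034
```

>>> {"fn": "jog_arm", "kwargs": {
  "rows": [-0.0001,0.0005,0,0,0,0,0.8,-0.0001,0.0005,0,0,0,0,0.8,-0.0001,0.0005,0,0,0,0,0.8]
}}

```text
time_s: 18.18
ee_pos: [0.5024, -0.0809, 0.0531]
eef_rot: [-0.2, 1.571, -1.56]
force: [-0.1, -2.3, -1.1]
grip_width: 0.0341
```

>>> {"fn": "jog_arm", "kwargs": {
  "rows": [-0.0001,0.0005,0,0,0,0,0.8,-0.0001,0.0005,0,0,0,0,0.8,-0.0001,0.0005,0,0,0,0,0.8]
}}

```text
time_s: 18.43
ee_pos: [0.5021, -0.0794, 0.053]
eef_rot: [-1.102, 1.571, -2.462]
force: [-1.0, -0.5, -1.3]
grip_width: 0.034
```

>>> {"fn": "jog_arm", "kwargs": {
  "rows": [-0.0001,0.0005,0,0,0,0,0.8,-0.0001,0.0005,0,0,0,0,0.8]
}}

```text
time_s: 18.6
ee_pos: [0.5019, -0.0785, 0.0531]
eef_rot: [0.183, 1.571, -1.177]
force: [-0.9, -4.1, -1.6]
grip_width: 0.0337
```

```bash
python3 look.py scene s15 160 210 270 330
```

```text
t 18.65 tcp [ 0.5019 -0.0785  0.0531] jig [-0.0003  0.0232  0.0531] jaw yaw 12.09 xaxis [ 0. -0. -1.] q [-0.227  0.394  1.785 -0.     0.963 -0.438] F [-0.9 -2.2 -1.5] w 0.0339
scale 12.0
```

View pics/s15.png

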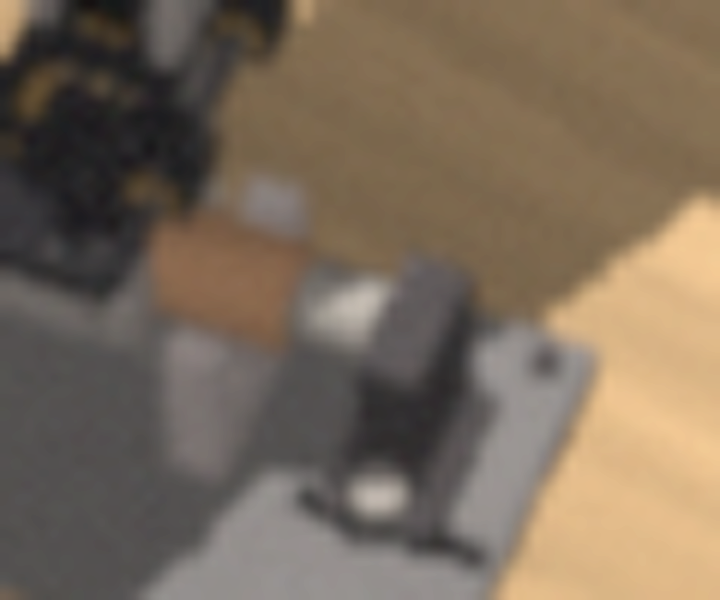

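The ferrule now reaches the stop block edge (385,300) in the picture, and −y force is starting. I'll feel for another millimetre.

>>> {"fn": "jog_arm", "kwargs": {
  "rows": [-0.0001,0.0005,0,0,0,0,0.8,-0.0001,0.0005,0,0,0,0,0.8]
}}

```text
time_s: 18.82
ee_pos: [0.5019, -0.0782, 0.0531]
eef_rot: [0.121, 1.569, -1.239]
force: [-0.2, -9.9, -3.0]
grip_width: 0.0338
```

>>> {"fn": "jog_arm", "kwargs": {
  "rows": [0,0,0,0,0,0,0.8,-0.0001,0.0005,0,0,0,0,0.8]
}}

```text
time_s: 18.98
ee_pos: [0.5018, -0.0778, 0.0531]
eef_rot: [0.182, 1.569, -1.178]
force: [-0.2, -10.3, -2.0]
grip_width: 0.0338
```

>>> {"fn": "jog_arm", "kwargs": {
  "rows": [-0.0001,0.0005,0,0,0,0,0.8,0,0,0,0,0,0,0.8]
}}

```text
time_s: 19.15
ee_pos: [0.5017, -0.0773, 0.0532]
eef_rot: [0.179, 1.569, -1.181]
force: [-0.6, -9.6, -1.1]
grip_width: 0.0336
```

The force levels at about 10 N: the handle is at the stop and the grip is slipping as intended. I'll lower slightly and release.

>>> {"fn": "jog_arm", "kwargs": {
  "rows": [0,0,-0.0005,0,0,0,0.8,0,0,0,0,0,0,0.7,0,0,0,0,0,0,0.5,0,0,0,0,0,0,0.3,0,0,0,0,0,0,0.2,0,0,0,0,0,0,0.2,0,0,0,0,0,0,0.2,0,0,0,0,0,0,0.2]
}}

```text
time_s: 19.82
ee_pos: [0.5016, -0.0764, 0.0525]
eef_rot: [2.19, 1.571, 0.83]
force: [0.3, -0.7, -0.4]
grip_width: 0.0701
```

>>> {"fn": "jog_arm", "kwargs": {
  "rows": [0,0,0.005,0,0,0,0.1,0,0,0.01,0,0,0,0.1,0,0,0.02,0,0,0,0.1,0,0,0.03,0,0,0,0.1,0,0,0.035,0,0,0,0.1,0,0,0.035,0,0,0,0.1,0.01,-0.03,0.015,0,0,0,0,0.01,-0.035,0,0,0,0,0]
}}

```text
time_s: 20.48
ee_pos: [0.5231, -0.1414, 0.2084]
eef_rot: [1.054, 1.563, -0.303]
force: [0.7, -0.3, 0.6]
grip_width: 0.0924
```

```bash
python3 look.py scene s16 150 215 240 330;python3 look.py top t16 175 235 330 420
```

```text
t 20.53 tcp [ 0.5234 -0.1471  0.2058] jig [ 0.0063 -0.0484  0.2058] jaw yaw 12.05 xaxis [ 0.005 -0.003 -1.   ] q [-3.410e-01  2.820e-01  1.543e+00 -1.000e-03  1.311e+00 -5.510e-01] F [ 0.2 -4.  -0.8] w 0.0935
scale 8.88888888888889
t 20.58 tcp [ 0.5223 -0.1448  0.2043] jig [ 0.0057 -0.0459  0.2043] jaw yaw 11.93 xaxis [ 0.002 -0.001 -1.   ] q [-3.380e-01  2.810e-01  1.548e+00 -1.000e-03  1.310e+00 -5.460e-01] F [ 0.4  0.4 -0.4] w 0.094
scale 8.88888888888889
```

View pics/s16.png

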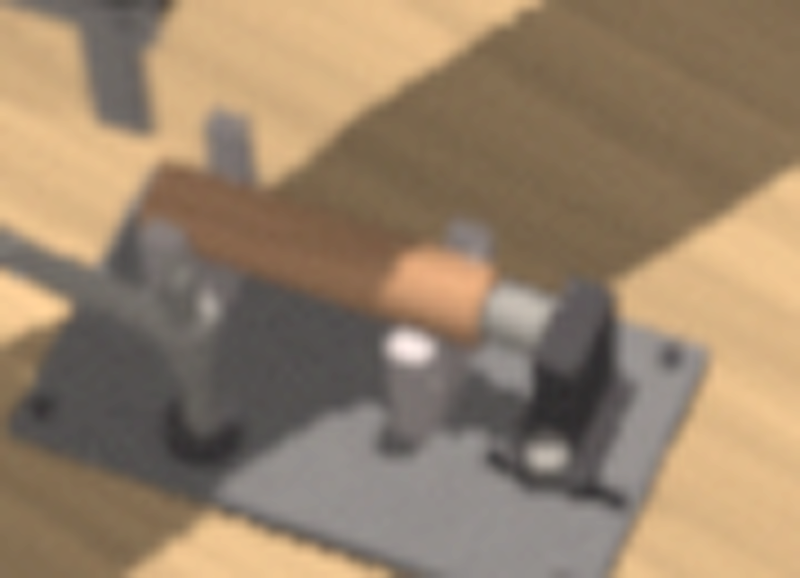

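View pics/t16.png

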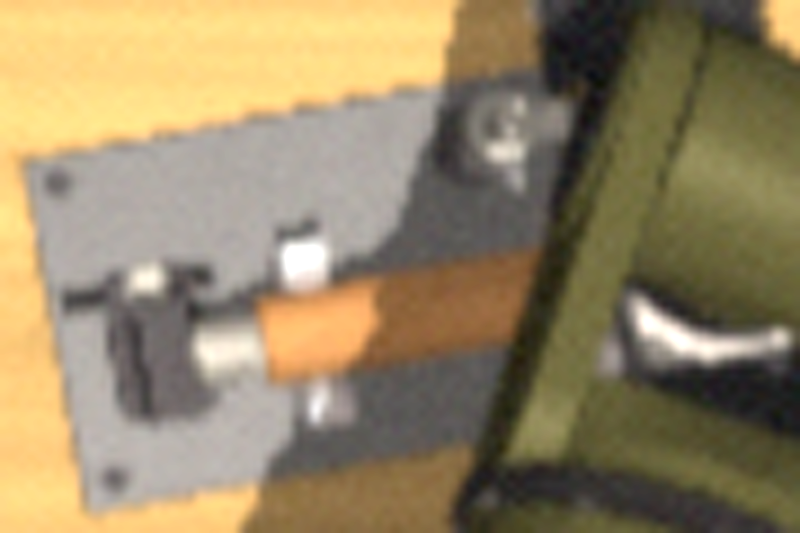

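The handle is seated in both forks with its ferrule against the stop (scene crop (550,320), top crop (200,345)), and the bar is still aside. Next, back to the knob.

>>> {"fn": "jog_arm", "kwargs": {
  "rows": [0.0125,-0.016,0,0,0,-1.3,0,0.0125,-0.016,0,0,0,-1.3,0,0.0125,-0.016,0,0,0,-1.3,0,0.0125,-0.016,0,0,0,-1.3,0,0.0125,-0.016,0,0,0,-1.3,0,0,0,0,0,0,0,0,0,0,0,0,0,0,0]
}}

```text
time_s: 21.17
ee_pos: [0.5839, -0.2214, 0.2025]
eef_rot: [-2.278, 1.57, 2.531]
force: [-1.0, 0.4, -0.0]
grip_width: 0.0942
```

```bash
python3 look.py top t17 150 240 350 470; python3 look.py scene s17 120 220 200 330; python3 - <<'E'
from h import *
for n,o,f in(("top",[350,150],6.6667),("scene",[200,120],6.0)):
  for t in(1.4,1.46,1.52):
    print(n,t,((proj(n,J((.062-.107*np.cos(t),-.03-.107*np.sin(t),.143)))[0]-o+.5)*f).round(0),((proj(n,J((.062-.107*np.cos(t),-.03-.107*np.sin(t),.116)))[0]-o+.5)*f).round(0), J((.062-.107*np.cos(t),-.03-.107*np.sin(t),.116)))
E
```

```text
t 21.22 tcp [ 0.5837 -0.2209  0.2027] jig [ 0.0497 -0.1332  0.2027] jaw yaw 5.61 xaxis [-0.  0. -1.] q [-0.421  0.469  1.295  0.     1.378 -0.518] F [-0.4  0.5  0.1] w 0.094
scale 6.666666666666667
t 21.27 tcp [ 0.5836 -0.2207  0.2028] jig [ 0.0497 -0.133   0.2028] jaw yaw 5.63 xaxis [-0.  0. -1.] q [-0.42   0.469  1.295  0.     1.378 -0.518] F [ 0.1 -0.1  0.1] w 0.0941
scale 6.0
top 1.4 [482. 248.] [471. 253.] [ 0.5784 -0.2243  0.116 ]
top 1.46 [482. 235.] [470. 240.] [ 0.5848 -0.2239  0.116 ]
top 1.52 [480. 221.] [468. 227.] [ 0.5912 -0.223   0.116 ]
scene 1.4 [201. 267.] [208. 295.] [ 0.5784 -0.2243  0.116 ]
scene 1.46 [195. 275.] [202. 303.] [ 0.5848 -0.2239  0.116 ]
scene 1.52 [189. 283.] [196. 311.] [ 0.5912 -0.223   0.116 ]
```

View pics/t17.png

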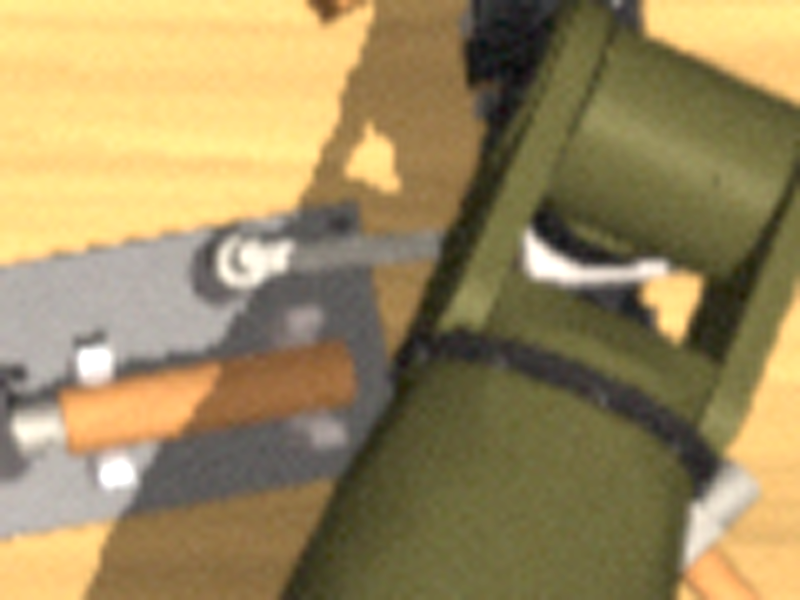

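View pics/s17.png

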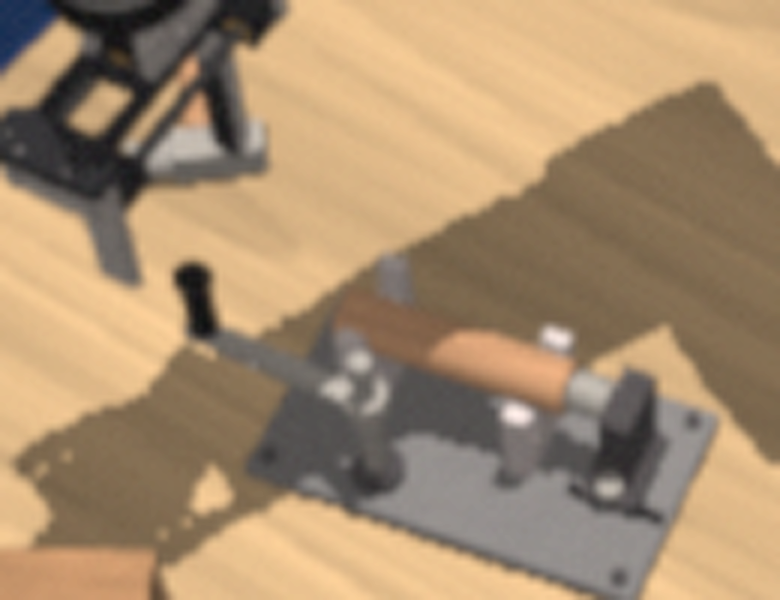

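The knob cap at (193,270) matches a turn of about 1.46 rad. I'll descend and grip.

>>> {"fn": "jog_arm", "kwargs": {
  "rows": [0.0012,-0.0032,-0.02,0,0,0,0,0,0,-0.03,0,0,0,0,0,0,-0.025,0,0,0,0,0,0,-0.017,0,0,0,0.3,0,0,-0.009,0,0,0,0.4,0,0,-0.003,0,0,0,0.5,0,0,0,0,0,0,0.6,0,0,0,0,0,0,0.7],
  "squeeze": 20
}}

```text
time_s: 21.93
ee_pos: [0.5857, -0.2247, 0.1]
eef_rot: [1.041, 1.569, -0.432]
force: [0.7, -0.4, -0.5]
grip_width: 0.0643
```

>>> {"fn": "jog_arm", "kwargs": {
  "rows": [0,0,0,0,0,0,0.8,0,0,0,0,0,0,1,0,0,0,0,0,0,1,0,0,0,0,0,0,1,0,0,0,0,0,0,1,0,0,0,0,0,0,1,0,0,0,0,0,0,1,0,0,0,0,0,0,1]
}}

```text
time_s: 22.6
ee_pos: [0.5852, -0.2247, 0.0985]
eef_rot: [-1.122, 1.571, -2.595]
force: [0.3, -0.7, 0.1]
grip_width: 0.0227
```

>>> {"fn": "jog_arm", "kwargs": {
  "rows": [0,0,0,0,0,0,1,0,0,0,0,0,0,1,0,0,0,0,0,0,1,0,0,0,0,0,0,1],
  "squeeze": 35
}}

```text
time_s: 22.93
ee_pos: [0.5852, -0.2247, 0.0986]
eef_rot: [-0.605, 1.571, -2.078]
force: [-1.7, -0.8, 0.8]
grip_width: 0.0225
```

```bash
python3 look.py scene s18 130 220 210 330
```

```text
t 22.98 tcp [ 0.5852 -0.2247  0.0986] jig [ 0.0504 -0.1373  0.0986] jaw yaw 5.58 xaxis [-0. -0. -1.] q [-0.425  0.568  1.397 -0.     1.177 -0.522] F [-0.8 -1.   0.9] w 0.0223
scale 6.666666666666667
```

View pics/s18.png

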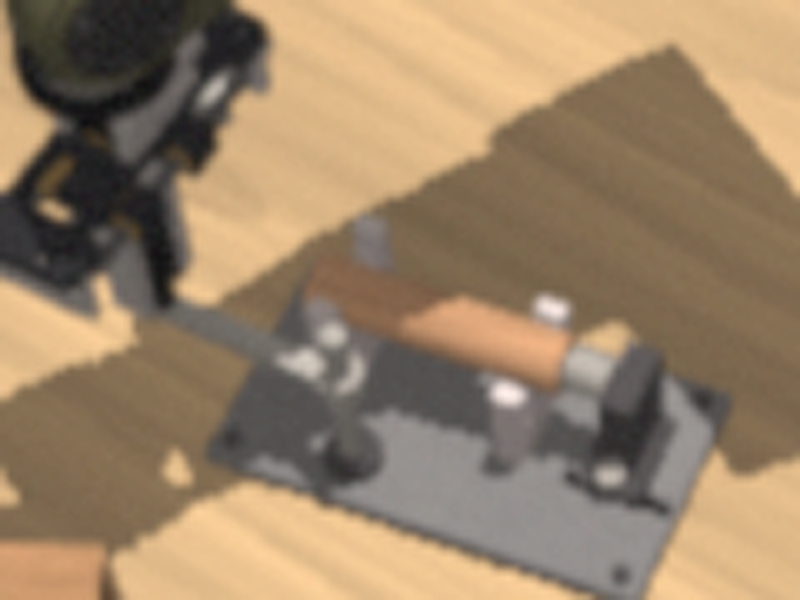

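>>> {"fn": "jog_arm", "kwargs": {
  "rows": [0,0,0.003,0,0,0,1,0,0,0.003,0,0,0,1,0,0,0.003,0,0,0,1,0,0,0.003,0,0,0,1,0,0,0.003,0,0,0,1,0,0,0.003,0,0,0,1,0,0,0.003,0,0,0,1,0,0,0.003,0,0,0,1]
}}

```text
time_s: 23.65
ee_pos: [0.5845, -0.2231, 0.1209]
eef_rot: [-2.425, 1.566, 2.385]
force: [0.4, 7.0, -10.6]
grip_width: 0.0225
```

```bash
python3 look.py scene s19 130 220 210 330; python3 - <<'E'
from h import *
o=ctrl.get_obs();t=o["ee_pos"][:2];p=J((.062,-.03,0))[:2]
v=t-p;print(np.hypot(*v),o["ee_pos"])
prev=v
for i in range(1,17):
    a=np.radians(-5*i);r=np.array([[np.cos(a),-np.sin(a)],[np.sin(a),np.cos(a)]])@v
    print(i,(r-prev).round(4));prev=r
print(inJ(np.r_[p+r,0]))
E
```

```text
t 23.7 tcp [ 0.5847 -0.2232  0.1215] jig [ 0.0502 -0.1357  0.1215] jaw yaw 5.62 xaxis [-0.003  0.003 -1.   ] q [-0.424  0.544  1.378  0.002  1.224 -0.522] F [ 0.   6.2 -9.2] w 0.0222
scale 6.666666666666667
0.10631304552760863 [ 0.58469137 -0.22317409  0.12154129]
1 [-0.0093 -0.0005]
2 [-0.0093  0.0003]
3 [-0.0092  0.0011]
4 [-0.0091  0.0019]
5 [-0.0089  0.0027]
6 [-0.0086  0.0034]
7 [-0.0083  0.0042]
8 [-0.0079  0.0049]
9 [-0.0074  0.0055]
10 [-0.0069  0.0062]
11 [-0.0064  0.0068]
12 [-0.0057  0.0073]
13 [-0.0051  0.0078]
14 [-0.0044  0.0082]
15 [-0.0037  0.0085]
16 [-0.0029  0.0088]
[-0.0441 -0.0367  0.    ]
```

View pics/s19.png

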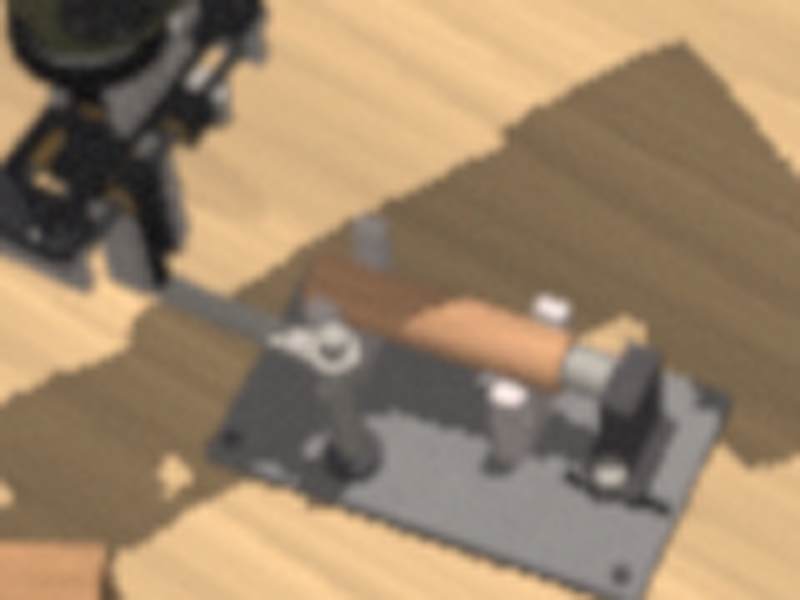

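The bar is up about 23 mm. Swing it back.

>>> {"fn": "jog_arm", "kwargs": {
  "rows": [-0.0093,-0.0005,0,0,0,-5,1,-0.0093,0.0003,0,0,0,-5,1,-0.0092,0.0011,0,0,0,-5,1,-0.0091,0.0019,0,0,0,-5,1,-0.0089,0.0027,0,0,0,-5,1,-0.0086,0.0034,0,0,0,-5,1,-0.0083,0.0042,0,0,0,-5,1,-0.0079,0.0049,0,0,0,-5,1]
}}

```text
time_s: 24.37
ee_pos: [0.5137, -0.2057, 0.1214]
eef_rot: [-1.705, 1.568, 2.403]
force: [1.8, 2.7, -10.7]
grip_width: 0.0223
```

>>> {"fn": "jog_arm", "kwargs": {
  "rows": [-0.0074,0.0055,0.0005,0,0,-5,1,-0.0069,0.0062,0.0005,0,0,-5,1,-0.0064,0.0068,0.0005,0,0,-5,1,-0.0057,0.0073,0,0,0,-5,1,-0.0051,0.0078,0,0,0,-5,1,-0.0044,0.0082,0,0,0,-5,1]
}}

```text
time_s: 24.87
ee_pos: [0.4777, -0.1642, 0.1231]
eef_rot: [-0.847, 1.569, 2.736]
force: [-0.4, -0.2, -10.3]
grip_width: 0.022
```

>>> {"fn": "jog_arm", "kwargs": {
  "rows": [-0.0037,0.0085,0,0,0,-5,1,-0.0018,0.0053,0,0,0,-3,1,-0.0011,0.0035,0,0,0,-2,1]
}}

```text
time_s: 25.12
ee_pos: [0.4711, -0.1468, 0.1231]
eef_rot: [-0.597, 1.568, 2.814]
force: [-0.6, -1.5, -9.5]
grip_width: 0.022
```

```bash
python3 look.py scene s20 130 220 220 330; python3 look.py top t20 170 240 325 420
```

```text
t 25.17 tcp [ 0.471  -0.1465  0.1231] jig [-0.0448 -0.0368  0.1231] jaw yaw -74.65 xaxis [-0.003  0.001 -1.   ] q [-0.376  0.264  1.771 -0.     1.109  0.927] F [ -0.6  -0.4 -10. ] w 0.0224
scale 6.666666666666667
t 25.22 tcp [ 0.4712 -0.1469  0.1232] jig [-0.0447 -0.0372  0.1232] jaw yaw -74.42 xaxis [-0.002  0.001 -1.   ] q [-0.376  0.265  1.77  -0.     1.11   0.923] F [ -0.8   0.4 -10.5] w 0.0223
scale 8.421052631578947
```

View pics/s20.png

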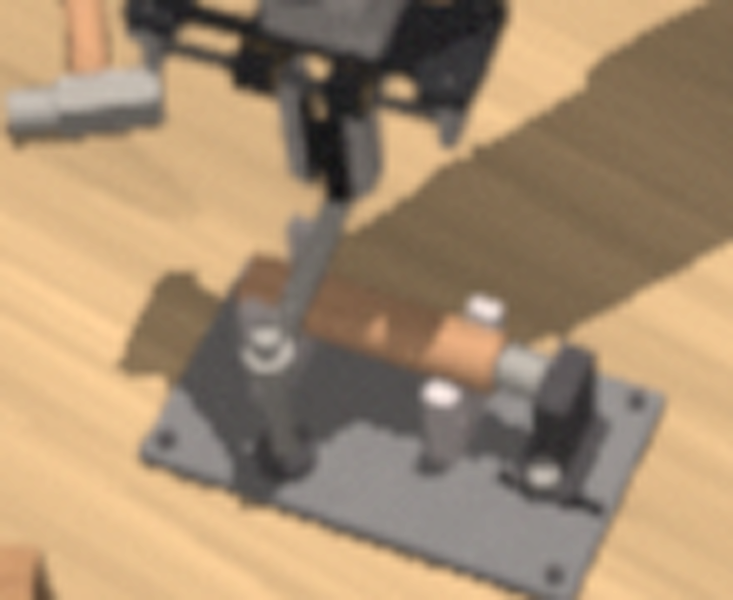

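View pics/t20.png

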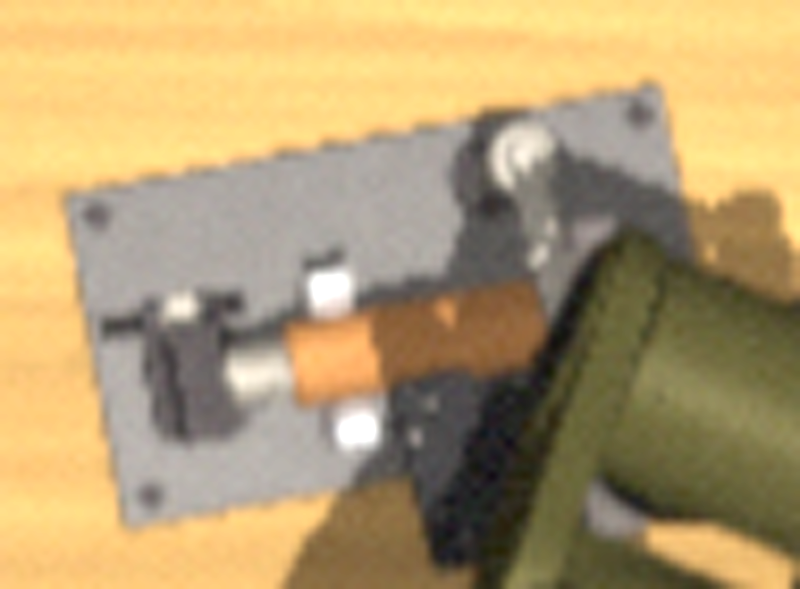

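The bar is back across the handle at about 0.065 rad. I'll nudge it 2 mm further toward square and watch for the joint limit.

>>> {"fn": "jog_arm", "kwargs": {
  "rows": [-0.0002,0.001,0,0,0,-0.5,1,-0.0002,0.001,0,0,0,-0.5,1,0,0,0,0,0,0,1]
}}

```text
time_s: 25.47
ee_pos: [0.4713, -0.1456, 0.1237]
eef_rot: [-0.485, 1.569, 2.911]
force: [-4.4, -0.9, -10.0]
grip_width: 0.0223
```

```bash
python3 -c "
from h import *;st()"
```

```text
t 25.47 tcp [ 0.4713 -0.1456  0.1237] jig [-0.0444 -0.0359  0.1237] jaw yaw -75.43 xaxis [-0.001  0.    -1.   ] q [-0.374  0.263  1.771 -0.     1.109  0.943] F [ -4.4  -0.9 -10. ] w 0.0223
```

>>> {"fn": "jog_arm", "kwargs": {
  "rows": [0,0,-0.002,0,0,0,1,0,0,-0.002,0,0,0,1,0,0,-0.002,0,0,0,1,0,0,-0.002,0,0,0,1,0,0,-0.002,0,0,0,1,0,0,-0.002,0,0,0,1,0,0,-0.002,0,0,0,1,0,0,-0.001,0,0,0,1]
}}

```text
time_s: 26.13
ee_pos: [0.4712, -0.1457, 0.1086]
eef_rot: [-0.388, 1.569, 3.009]
force: [-7.4, -1.6, -7.5]
grip_width: 0.0225
```

>>> {"fn": "jog_arm", "kwargs": {
  "rows": [0,0,-0.001,0,0,0,1,0,0,-0.001,0,0,0,1,0,0,0,0,0,0,1]
}}

```text
time_s: 26.38
ee_pos: [0.4712, -0.1457, 0.1067]
eef_rot: [-0.35, 1.569, 3.047]
force: [-6.9, -1.3, -7.0]
grip_width: 0.0221
```

>>> {"fn": "jog_arm", "kwargs": {
  "rows": [0,0,-0.0007,0,0,0,1,0,0,-0.0007,0,0,0,1,0,0,0,0,0,0,1]
}}

```text
time_s: 26.63
ee_pos: [0.4712, -0.1459, 0.1058]
eef_rot: [-0.155, 1.569, -3.042]
force: [-9.1, -2.0, -2.8]
grip_width: 0.022
```

>>> {"fn": "jog_arm", "kwargs": {
  "rows": [0,0,-0.0006,0,0,0,1,0,0,-0.0006,0,0,0,1,0,0,0,0,0,0,1]
}}

```text
time_s: 26.88
ee_pos: [0.4711, -0.1461, 0.1053]
eef_rot: [0.244, 1.569, -2.643]
force: [-14.9, -2.0, 6.6]
grip_width: 0.0222
```

The bar is resting on the handle. I'll relieve the press, then open.

>>> {"fn": "jog_arm", "kwargs": {
  "rows": [0,0,0.0006,0,0,0,1,0,0,0,0,0,0,1],
  "squeeze": 20
}}

```text
time_s: 27.05
ee_pos: [0.4713, -0.146, 0.1056]
eef_rot: [0.15, 1.57, -2.737]
force: [-12.4, -1.6, 1.8]
grip_width: 0.0227
```

>>> {"fn": "jog_arm", "kwargs": {
  "rows": [0,0,0,0,0,0,0.8,0,0,0,0,0,0,0.6,0,0,0,0,0,0,0.4,0,0,0,0,0,0,0.2,0,0,0,0,0,0,0,0,0,0,0,0,0,0,0,0,0,0,0,0,0,0,0,0,0,0,0,0]
}}

```text
time_s: 27.72
ee_pos: [0.4719, -0.1456, 0.1051]
eef_rot: [2.792, 1.57, -0.095]
force: [-0.0, 0.5, 0.6]
grip_width: 0.0664
```

>>> {"fn": "jog_arm", "kwargs": {
  "rows": [0,0,0,0,0,0,0,0,0,0.01,0,0,0,0,0,0,0.02,0,0,0,0,0,0,0.03,0,0,0,0,0,0,0.03,0,0,0,0,-0.03,0,0.02,0,0,0,0,-0.035,-0.01,0.01,0,0,0,0,-0.035,-0.015,0,0,0,0,0]
}}

```text
time_s: 28.38
ee_pos: [0.3713, -0.1703, 0.2278]
eef_rot: [2.389, 1.567, -0.496]
force: [0.8, -0.3, -0.1]
grip_width: 0.0936
```

>>> {"fn": "jog_arm", "kwargs": {
  "rows": [-0.02,-0.035,0,0,0,0,0,-0.015,-0.035,0,0,0,0,0,-0.01,-0.035,0,0,0,0,0,0,-0.03,0,0,0,0,0,0,0,0,0,0,0,0,0,0,0,0,0,0,0]
}}

```text
time_s: 28.88
ee_pos: [0.3263, -0.3064, 0.2254]
eef_rot: [-1.379, 1.571, 2.015]
force: [0.0, 0.1, 0.1]
grip_width: 0.0939
```

```bash
python3 look.py scene s21 145 220 235 325; python3 look.py top t21 170 240 325 420
```

```text
t 28.93 tcp [ 0.3266 -0.3055  0.2253] jig [-0.2194 -0.1619  0.2253] jaw yaw -75.47 xaxis [-0.  0. -1.] q [-0.834  0.051  1.766  0.     1.324  0.483] F [ 0.8  0.1 -0.1] w 0.0936
scale 8.0
t 28.98 tcp [ 0.3268 -0.305   0.2254] jig [-0.2191 -0.1615  0.2254] jaw yaw -75.41 xaxis [ 0.  0. -1.] q [-0.833  0.051  1.767  0.     1.324  0.483] F [-0.6  0.3  0.4] w 0.094
scale 8.421052631578947
```

View pics/s21.png

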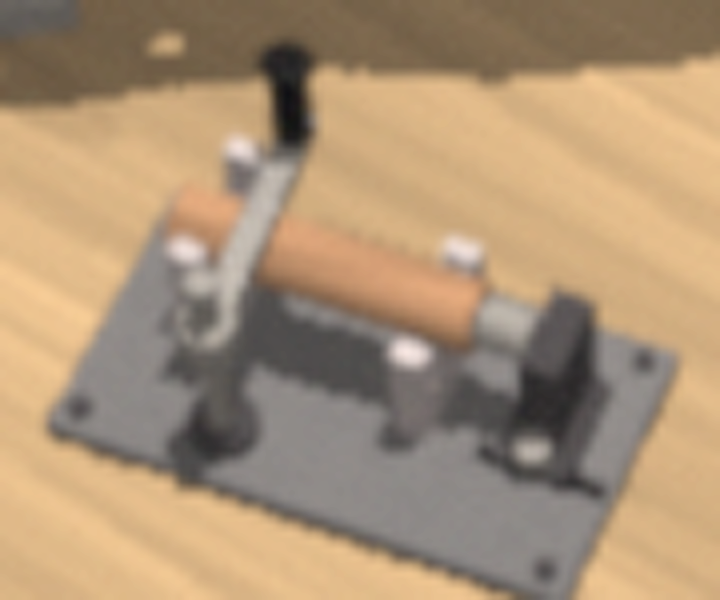

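View pics/t21.png

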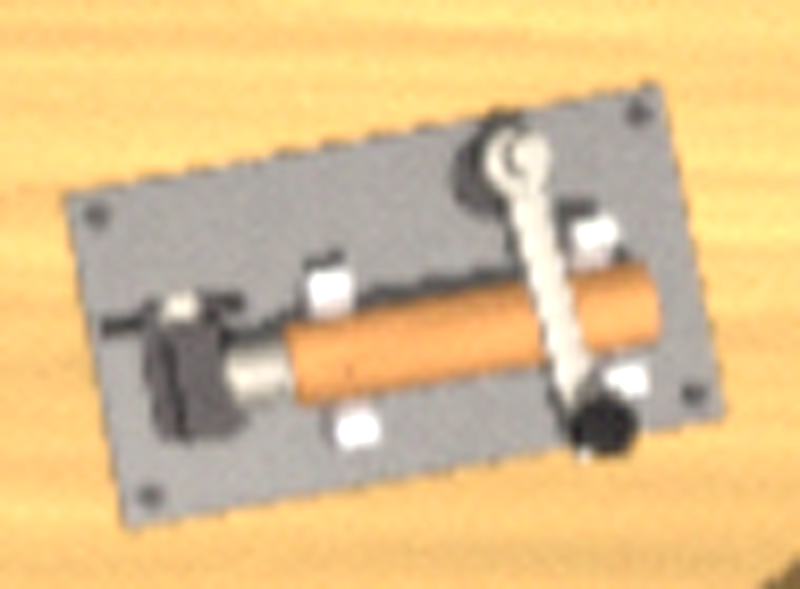

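```bash
python3 - <<'E'
from h import *
f=8.42105
g=lambda n,u,o,f,z: inJ(unp(n,(np.array(u)+.5)/f-.5+o,z))
o=[325,170]
for nm,u,z in(("hub",(517,160),.097),("bar1",(532,230),.097),("bar2",(573,380),.097),("cap",(603,425),.148),("ferrule",(228,362),.07),("grip end",(292,362),.07),("butt",(655,305),.07)): print(nm,g("top",u,o,f,z))
o=[235,145]
for nm,u,z in(("cap",(287,58),.148),("bar1",(232,300),.097),("bar2",(280,180),.097),("stopface top mid?",(545,325),.08)): print(nm,g("scene",u,o,8,z))
p0=np.load("top0rgb.npy")[170:240,325:420];p1=np.load("t21rgb.npy")[170:240,325:420]
a=cv2.resize(np.hstack([p0,p1]),None,fx=4.2,fy=4.2,interpolation=cv2.INTER_CUBIC);cv2.imwrite("pics/cmp.png",cv2.convertScaleAbs(a,alpha=1.4)[:,:,::-1])
E
```

```text
hub [ 0.0624 -0.0298  0.097 ]
bar1 [ 0.0347 -0.0301  0.097 ]
bar2 [-0.0252 -0.0341  0.097 ]
cap [-0.0437 -0.0341  0.148 ]
ferrule [0.0075 0.0934 0.07  ]
grip end [0.0027 0.0688 0.07  ]
butt [-0.0024 -0.0756  0.07  ]
cap [-0.0457 -0.0373  0.148 ]
bar1 [ 0.0465 -0.0259  0.097 ]
bar2 [-0.0182 -0.0326  0.097 ]
stopface top mid? [-0.0005  0.0984  0.08  ]
```

View pics/cmp.png

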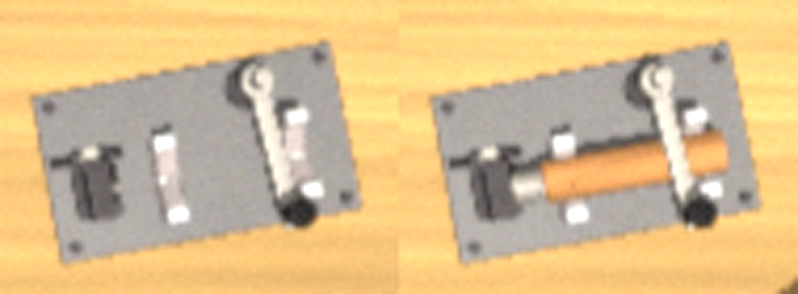

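```bash
python3 - <<'E'
from h import *
from scipy.optimize import least_squares
for n,fn in(("top","t21"),("scene","s21")):
    rgb=np.load(fn+"rgb.npy");X=pts(n,np.load(fn+".npy"));d=X-[Q[0],Q[1],0];c,s=np.cos(Q[2]),np.sin(Q[2])
    L=np.stack([c*d[...,0]+s*d[...,1],-s*d[...,0]+c*d[...,1],d[...,2]],-1)
    y=L[...,1]
    k=(abs(L[...,0])<.02)&(L[...,2]>.068)&(L[...,2]<.098)&(((y>-.012)&(y<.036))|((y>-.073)&(y<-.066))|((y>-.012)&(y<.065)))
    Y=L[k]
    f=lambda q:np.hypot(Y[:,0]-q[0]-q[1]*Y[:,1],Y[:,2]-q[2]-q[3]*Y[:,1])-.017
    r=least_squares(f,[0,0,.07,0],loss="soft_l1",f_scale=.002);print(n,len(Y),r.x.round(4))
    # colour mask moment of handle wood in image
    hsv=cv2.cvtColor(rgb,cv2.COLOR_RGB2HSV)
    # bar depth
    k=(L[...,2]>.09)&(L[...,2]<.108)&(L[...,0]>-.03)&(L[...,0]<.05)&(abs(y+.032)<.014); B=L[k]
    if len(B)>10:
        pf=np.polyfit(B[:,0],B[:,1],1);print("bar slope",pf.round(4),len(B),np.median(B[:,2]).round(4))
# edges of the wood in top image
rgb=np.load("t21rgb.npy").astype(int);hsv=cv2.cvtColor(rgb.astype(np.uint8),cv2.COLOR_RGB2HSV)
c=rgb[190:225,355:408];print(rgb[205,370],rgb[206,345],rgb[200,330],rgb[185,370], hsv[206,370],hsv[180,380])
E
```

```text
top 258 [-0.0011  0.005   0.07   -0.0029]
bar slope [ 0.0772 -0.0332] 107 0.0956
scene 204 [0.0009 0.0073 0.0688 0.0011]
bar slope [ 0.0514 -0.0327] 79 0.0943
[76 68 64] [181 172 160] [207 163 100] [165 132  89] [ 12 117 109] [ 18 130 194]
```

Last checks: handle fit in jig axes x within ±1 mm, z 69–70 mm, angle under 0.01 rad, bar about 0.05–0.08 rad off square and down on the handle. I'll look at the whole bench once, then hand in.

```bash
python3 - <<'E'
from h import *
a=np.load("top0rgb.npy").astype(int);b=np.load("t21rgb.npy").astype(int)
cv2.imwrite("pics/final.png",np.load("t21rgb.npy")[:,:,::-1])
E
```

```text
(no output)
```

View pics/final.png

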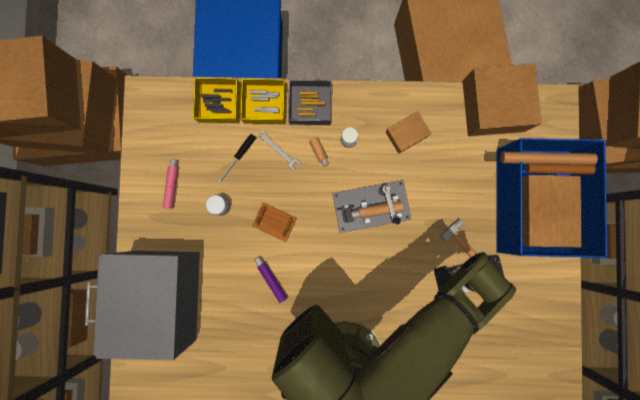

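The bystanders are where they were: short handle (319,151), jar/tin (349,137) and (217,205), carton (408,132), hammer head (453,230). The arm is clear.

```bash
python3 -c "
from station import ctrl
print(ctrl.hand_in())"
```

```text
the job is handed in; nothing more can be done
None
```

The handle is clamped in the jig and the job is handed in after about 29 s of robot time; no verdict was reported.

**What I did:** I lifted the bar by its knob, turned it to about 1.46 rad, and lowered and released it. I then laid the beech handle in the forks and slid it with a light 6–7 N grip until the push levelled off at about 10 N against the stop. Last, I lifted the bar, turned it back, lowered it slowly onto the handle and backed the arm away.

**Last checks (from the two camera views):**
- **Handle:** its axis is within about 1 mm sideways, at z of about 69–70 mm, and less than 0.01 rad off line.
- **Ferrule:** it looks flush with the stop. I could not measure the pin's travel directly; that it is pushed in is inferred from the force levelling off and from the pictures.
- **Bar:** it lies down on the handle, about 0.05–0.08 rad off square (limit 0.13). The two cameras disagree by about 0.025 rad. A small nudge toward square took up only part of the motion.
- **Bench:** the other things look unmoved, and the arm is touching nothing.

**Disagreements:**
- Each time I gripped the knob, the jaws read about 22.5 mm instead of the 18 mm stem. The hold was firm all the same.
- While lowering the bar, the arm briefly pressed on it with about 7 N on top of the spring. That makes an estimated 14 N or so on the handle, under the 25 N limit, and I eased it off before opening.

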